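Hang a test block in front of the blower and press its knob on

TASK

Dry a varnish test block: hook the block's hanger over the rail near the rail's right end (seen from the robot), slide it to the left along the rail without unhooking it until it hangs centred in front of the blower's round outlet, and let go of it. Then pick up the loose pointer knob, turn it so that the flat in its bore matches the flat of the D-shaped shaft on top of the blower, push it fully onto the shaft, and press knob and shaft right down against the spring. Finish while still gripping the knob and holding it pressed down, and leave the pliers, the tape measure and the tape roll alone.

Things in the scene. Friction and masses are not known exactly. Their poses are not given: they have to be found in the camera images.
- rail_stand: Fixed drying rail: plywood base 70x350x12 mm, two posts 26x24 mm at y = -155 and +155 mm, tops at 153 mm, and between them, along y at x = 0, a flat aluminium bar on edge, 10 mm thick (x), 14 mm high, its top 150 mm above the bench. Origin: centre of the base's underside; y along the rail (+ = left seen from the robot), x away from the robot. Place and yaw vary.
- rail_mid (a point): Middle of the top edge of the rail bar; axes as rail_stand.
- blower: Fixed grey bench blower, box 110x110x105 mm, 120 to 145 mm behind the rail (centre to bar), same yaw, its centre 30 to 75 mm left of the rail's middle. Round outlet, 56 mm wide, sticks out of its front towards the rail. A vertical steel D-shaft stands up 24 mm from the middle of its top. Origin: centre of its underside, x away from the robot.
- blower_outlet (a point): Centre of the mouth of the blower's round outlet, 72 mm above the bench; axes as the blower (x away from the robot, y along the rail).
- shaft_tip (a point): Centre of the D-shaft's top end, 129 mm above the bench when up; moves with the shaft. z is up; x points to the side of the shaft's one flat, 3.8 mm from the axis; diameter 14 mm. The top 3 mm taper (to 11.6 mm, flat 2.6 mm from the axis). The flat faces away from the robot, up to 0.8 rad to either side; a dark line across the tip runs along x. Stiff to turn (0.4 N m).
- blower_shaft (a joint): How far the shaft is pressed down: 0 = up (as at the start), 0.008 m = fully down. A spring pushes it back up with 4 N at the top and 10.4 N fully down.
- knob: Loose black pointer knob, 40 mm high, 45 g, standing bore down. Skirt 38 mm in diameter, 16 mm high; above it a grip bar along x, 12 mm thick (y), x = -19 to 14 mm, narrowing to a nose at x = 22 mm, light line on top. D bore from below, 14 mm deep, 16.4 mm wide, flat 5 mm from the axis on the nose (+x) side: play 1.2 mm and 0.2 rad. Origin: centre of the underside, z up.
- knob_bore (a point): Centre of the closed inner end of the knob's bore, 14 mm above the knob's underside; meets shaft_tip when the knob is fully on (the skirt then stands 10 mm above the blower's top, 2 mm when fully pressed).
- hanger: Loose hanger standing upright, 160 g. Wooden block 36 (x) x 70 (y) x 55 mm high; on it a metal hook 22 mm wide (y): strap at x = -12 to -9 mm, top piece at z = 104 to 107 mm, lip at x = 9 to 12 mm down to z = 89 mm, so it is open to +x between z = 55 and 89 mm, 18 mm wide inside. On top a wooden grip 16 (x) x 24 (y) mm, z = 107 to 147 mm. Origin: centre of the block's underside.
- hanger_hook (a point): Middle of the underside of the hook's top piece, 104 mm above the block's underside; lies at the rail bar's top edge when the hanger hangs on the rail.
- pliers: Bystander: combination pliers lying on the bench, 49 x 162 x 13 mm. Origin: centre of the underside.
- tape_measure: Bystander: pocket tape measure, 66 x 84 x 44 mm. Origin: centre of the underside.
- tape_roll: Bystander: roll of masking tape lying flat, 96 mm in diameter, 24 mm high. Origin: centre of the underside.
Things that resemble listed ones, but are neither listed nor needed, are in the scene too. Several things look just like the knob: the one meant starts nearest to the robot's base. There is more than one size of the hanger; the job needs the larger.

How it is judged:
On the way, in this order (a step that is already met when the one before it is completed fails the run):
1. the hanger is hooked over the rail, its middle at least 50 mm right of the rail's middle (x of hanger_hook in the frame of rail_mid between -0.007 and 0.007 m and z of hanger_hook in the frame of rail_mid between -0.004 and 0.012 m and y of hanger_hook in the frame of rail_mid below -0.05 m), for 0.2 s.
2. still hooked, the hanger passes the middle of the rail (x of hanger_hook in the frame of rail_mid between -0.007 and 0.007 m and z of hanger_hook in the frame of rail_mid between -0.004 and 0.012 m and y of hanger_hook in the frame of rail_mid between -0.04 and 0.012 m), for 0.04 s.
3. the hanger hangs on the rail, centred within 12 mm before the blower's outlet, let go and still (x of hanger_hook in the frame of rail_mid between -0.007 and 0.007 m and z of hanger_hook in the frame of rail_mid between -0.004 and 0.012 m and y of hanger_hook in the frame of blower_outlet between -0.012 and 0.012 m and contact force between hanger and rail_stand above 0.3 N and contact force between the fingers and hanger below 0.1 N and linear speed of hanger below 0.03 m/s), for 0.2 s.
At the end, for the whole second after the job is handed in: The hanger hangs still, untouched, on the rail within 12 mm of centred before the outlet; the knob is fully on the shaft (within 2 mm in depth, 3 mm sideways, tilt under 0.12 rad) and the fingers keep it pressed with over 3 N, the shaft more than 4.5 mm down (of 8) (all of step 3 and z of knob_bore in the frame of shaft_tip between -0.003 and 0.002 m and horizontal distance between knob_bore and shaft_tip below 0.003 m and angle between the x axis of knob and the x axis of shaft_tip, either way round below 0.35 rad and angle between knob's own z axis and vertical below 0.12 rad and value of joint blower_shaft above 0.0045 m and contact force between knob and blower above 3 N and contact force between the fingers and knob above 1 N and linear speed of knob below 0.02 m/s); the arm keeps its last pose, push and grip.
It fails at once if the pair of pliers is moved more than 30 mm (distance of pliers from where it was at the start of the episode above 0.03 m).
It fails at once if the tape measure is moved more than 30 mm (distance of tape_measure from where it was at the start of the episode above 0.03 m).
It fails at once if the tape roll is moved more than 30 mm (distance of tape_roll from where it was at the start of the episode above 0.03 m).
It also fails if it takes over 64 s, if anything falls off the work surface, if the arm or the gripper's body presses on something with over 40 N, if the wrist force passes 120 N, or if a joint passes its speed limit or range.

ROBOT

A 7-joint arm with a two-finger parallel gripper is mounted at the origin on a cart in front of the work surface, level with it; the furniture and walls round the work are solid. World frame = base frame: x ahead of the robot, y to its left, z up, the work surface at z = 0. Lengths are in m, angles in rad, forces in N, time in s.
With the tool pointing down it reaches from about 0.35 to 0.9 m from the base axis. Payload 8.1 kg.
Tool frame: the origin (TCP) lies midway between the tips of the shut fingers; the grasp point (between the pads) lies hold_point_z behind it (hold_point_z is the distance from the TCP to the grasp point, in m); z points along the fingers, y is the line along which they close (so a half turn about z gives the same grasp; the last joint's range is limited). The gripper opens to 85 mm and grips with 20 to 120 N. Pads are 22 mm wide; open, the fingers measure 114 mm over their backs; the gripper's body (76 mm by 85 mm) begins 54 mm behind the grasp point. The pads swing forward as they close: fully open they stand 13 mm farther back than shut.
Start: joints at [-1.291, 0.434, 0.025, 1.573, -0.012, 1.134, -0.075], TCP at [0.233, 0.58, 0.231] pointing down, gripper open.
Joint ranges: [-2.62, 2.62], [-0.44, 2.09], [-1.27, 1.32], [0.08, 2.57], [-1.32, 4.46], [0.12, 2], [-2.74, 2.74]. Speed limits (rad/s): [2.22, 2.22, 3.01, 3.01, 3.14, 3.14, 3.14].

INTERFACE

Orientations are given as a rotation vector (axis times angle).
In Python, from bench import * gives the robot as it stands.
- The arm moves only by the tool step_arm, never from a script. Its argument "targets" is one flat list of numbers, 7 for each row, row after row: the turn, a rotation vector about the tool's x, y, z normalised to -1 to 1, where 1 is pi/2 rad, then the shift along the tool's x, y, z normalised to -1 to 1, where 1 is 0.1 m, then the opening, from 0 (shut) to 1 (fully open). In form: [wx, wy, wz, dx, dy, dz, jaw, wx, wy, wz, dx, dy, dz, jaw, ...]. A call has exactly 8 rows; each row is the pose to reach, as a shift and turn from the pose commanded when the call began, along the tool's axes at that moment; what a row does not reach only later rows make up. A row lasts 1/12 s, in which the tool goes at most 41.7 mm and 7.16 degrees, less where a joint would pass 70% of its speed; a pose out of reach is approached as far as the arm can. A call with a number of a shift or a turn outside -1 to 1 is refused whole. A call with a gripper value outside its range is refused whole. The fingers move at their own pace and stop on an object; the grip force is fixed at half the most. Time passes only in rows, so rows that repeat a pose let the fingers close, or fill a call up. It gives the time, the measured TCP pose, the force, the opening and the grip force at its end, in the units of the state.
- sense(): the state, without advancing time (a new reading comes with each control period).
- read_camera(name): name is "scene" or "top" or "wrist"; returns the picture (420x560x3 uint8, red, green, blue); there is no depth.
- camera_params(name): a dict with "intrinsics" (3x3 intrinsics, pixels), "R" (3x3) and "t" (3): a world point X has camera coordinates R X + t. Camera axes: x right, y down, z forward; pixel columns grow to the right and rows downward; lengths in m; the calibration is good to about 2 mm. The wrist camera is an equidistant fisheye: a pixel r from the principal point sees the ray r / f radians off the axis. A picture is of the moment at which its call begins: read the wrist's pose just before it. camera_params takes no time and is no camera call; for the wrist camera it gives the pose at the moment of the call.
- close_job(): hands the job in; it is judged then, once.
The state is a dict: "time_s": time; "qpos": joint angles; "joint_velocities": joint speeds; "joint_torque": joint torques, N m; "eef_pos": TCP position; "tcp_rot": TCP orientation; "wrist_force": force on the tool from outside, world axes, zero at the start; "moment": the same for the moment, N m; "finger_gap": opening from 0.0 (shut) to 1.0 (fully open); "grip_force": force on a finger pad.
Only numpy, scipy, OpenCV 4.12 (cv2) and the standard library are available. Lean on these libraries where they do the work, as an engineer would, in place of code of your own. Each camera call takes 0.05 s, during which the arm holds its last target. There are 200 camera calls.

## Working session

There is one attempt and no reset: what is moved stays moved. The work goes in short steps, Python scripts to look and compute and a tool call to move; the robot and the scene stay as the last step left them, time stands still between calls to the robot, and variables do not carry over. Pictures are saved under pics/ and viewed, at most 10 in all, crops included, and the job is handed in when it is done.

Besides the shell and the picture viewer there is one more tool, called after ">>>" as name(argument=value, ...) on one line, values as JSON. step_arm: Moves the arm, as the interface text tells. Its arguments: {"type":"object","properties":{"targets":{"type":"array"}},"required":["targets"]}

```bash
ls; mkdir -p pics; python3 - <<'E'
from bench import *
import cv2,numpy as np
s=sense();print(s)
for n in("scene","top","wrist"):
    p=camera_params(n);print(n,p)
    cv2.imwrite(f"pics/{n}0.png",read_camera(n)[:,:,::-1])
E
```

```text
pics
{'time_s': 0.0, 'qpos': array([-1.29060647,  0.43521664,  0.0249781 ,  1.57412842, -0.01160887,
        1.1339844 , -0.0750895 ]), 'joint_velocities': array([-0.00021028,  0.000278  , -0.0018205 , -0.00030282,  0.00046786,
       -0.00230234,  0.00085549]), 'joint_torque': array([-5.69616022e-04, -6.70459700e+01,  1.02471694e+00, -3.16224253e+01,
        1.54140545e-02,  1.23375293e-02, -1.30946680e-05]), 'eef_pos': array([0.23330416, 0.57926464, 0.23051785]), 'tcp_rot': array([-5.97693778e-01, -3.08404257e+00,  2.48643562e-03]), 'wrist_force': array([-0.02739621, -0.16746782,  0.14623132]), 'moment': array([ 0.01996665, -0.01020337, -0.01394853]), 'grip_force': 0.0, 'finger_gap': 0.9995104341169175}
scene {'intrinsics': array([[391.02243849,   0.        , 273.9250314 ],
       [  0.        , 391.02243849, 205.68778613],
       [  0.        ,   0.        ,   1.        ]]), 'R': array([[ 0.78040266, -0.62512973, -0.0135836 ],
       [-0.37174   , -0.44638773, -0.81397013],
       [ 0.50277337,  0.64027402, -0.5807479 ]]), 't': array([-0.55840074,  0.30750855,  0.77697879])}
top {'intrinsics': array([[382.42832097,   0.        , 278.95389946],
       [  0.        , 382.42832097, 208.01405143],
       [  0.        ,   0.        ,   1.        ]]), 'R': array([[-0.02265557, -0.99970222,  0.00906651],
       [-0.99363612,  0.02151537, -0.11056378],
       [ 0.11033578, -0.01151369, -0.99382768]]), 't': array([-0.05480139,  0.64693035,  0.90384301])}
wrist {'intrinsics': array([[325.1922621 ,   0.        , 276.41929202],
       [  0.        , 325.1922621 , 205.725647  ],
       [  0.        ,   0.        ,   1.        ]]), 'R': array([[ 3.73057199e-01,  9.27808335e-01, -1.37367755e-04],
       [ 8.89224374e-01, -3.57500932e-01,  2.85434925e-01],
       [ 2.64779794e-01, -1.06605704e-01, -9.58398083e-01]]), 't': array([-0.62490791, -0.03696008,  0.37727242])}
```

View pics/scene0.png

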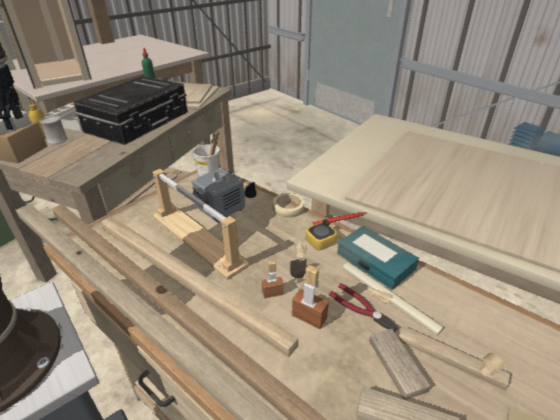

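View pics/top0.png

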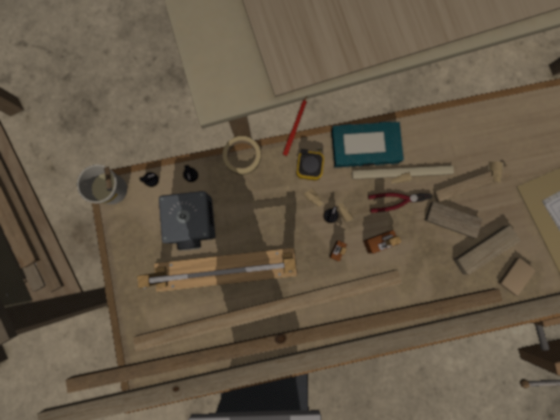

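Scene: the rail runs at top px (145,281)–(290,266), with the blower at (186,217). The large hanger is at (380,242) and the small one at (338,250). Knob candidates are at (331,214), (190,173) and (150,179), and (331,214) is nearest to the base. The bystanders are the pliers (400,200), tape measure (310,163) and tape roll (241,154).

```bash
cat > h.py <<'E'
from bench import *
import cv2,numpy as np
from scipy.spatial.transform import Rotation as Ro
def ray(n,uv,p=None):
    p=p or camera_params(n);K=p["intrinsics"];R=p["R"];t=p["t"]
    x=(uv[0]-K[0,2])/K[0,0];y=(uv[1]-K[1,2])/K[1,1]
    if n=="wrist":
        r=np.hypot(x,y);k=np.sin(r)/r if r>1e-9 else 1;d=np.array([x*k,y*k,np.cos(r)])
    else:d=np.array([x,y,1.])
    return -R.T@t,R.T@d/np.linalg.norm(d)
def onz(n,uv,z,p=None):
    c,d=ray(n,uv,p);return c+d*(z-c[2])/d[2]
def proj(n,X,p=None):
    p=p or camera_params(n);K=p["intrinsics"];q=p["R"]@np.asarray(X,float)+p["t"]
    if n=="wrist":
        th=np.arctan2(np.hypot(q[0],q[1]),q[2]);a=q[:2]/np.hypot(q[0],q[1])*th
    else:a=q[:2]/q[2]
    return a[0]*K[0,0]+K[0,2],a[1]*K[1,1]+K[1,2]
def two(uv1,uv2,n1="top",n2="scene"):
    c1,d1=ray(n1,uv1);c2,d2=ray(n2,uv2)
    A=np.stack([d1,-d2],1);s=np.linalg.lstsq(A,c2-c1,rcond=None)[0]
    a=c1+d1*s[0];b=c2+d2*s[1];return (a+b)/2,np.linalg.norm(a-b)
E
python3 - <<'E'
from h import *
t=cv2.imread("pics/top0.png");s=cv2.imread("pics/scene0.png")
a=cv2.resize(t[140:300,130:420],None,fx=2.75,fy=2.75,interpolation=cv2.INTER_CUBIC)
cv2.imwrite("pics/c1.png",cv2.convertScaleAbs(a,alpha=1.8,beta=10)[:600,:800])
b=s[155:335,145:385];cv2.imwrite("pics/c2.png",cv2.convertScaleAbs(cv2.resize(b,None,fx=3.3,fy=3.3,interpolation=cv2.INTER_CUBIC),alpha=1.3))
E
```

```text
(no output)
```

View pics/c1.png

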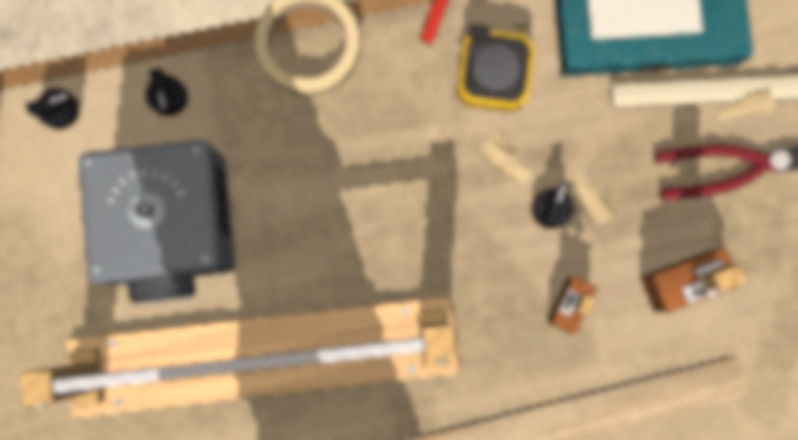

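View pics/c2.png

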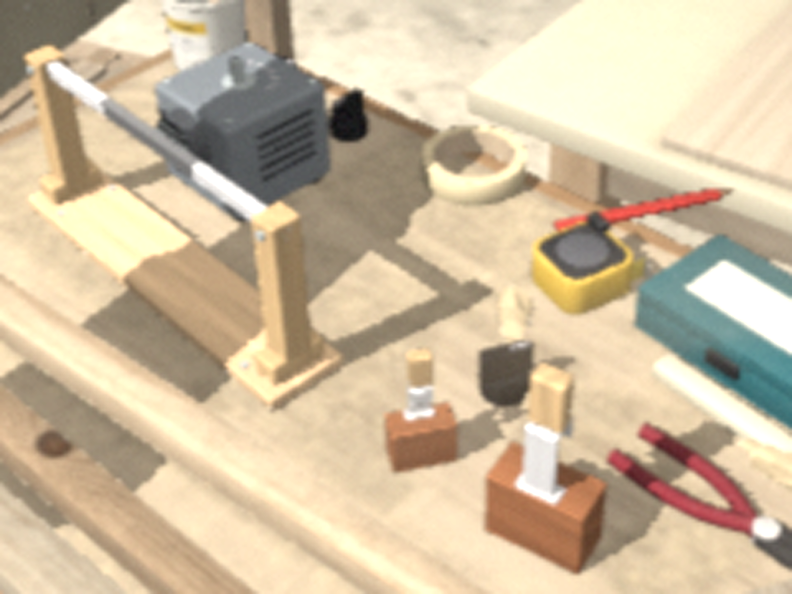

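```bash
cat >> h.py <<'E'
def tool():
    s=sense();R=Ro.from_rotvec(s["tcp_rot"]).as_matrix();return s,R
def plan(p,yaw):
    """shift (units .1 m, tool axes) and turn (units pi/2) to TCP position p, tool y axis at world yaw (mod pi), z down"""
    s,R=tool()
    c=[]
    for y in(yaw,yaw+np.pi):
        ty=np.array([np.cos(y),np.sin(y),0]);tz=np.array([0,0,-1.]);G=np.stack([np.cross(ty,tz),ty,tz],1)
        w=Ro.from_matrix(R.T@G).as_rotvec();c.append((np.linalg.norm(w),w))
    w=min(c,key=lambda a:a[0])[1]
    print("t",round(s["time_s"],2),"pos",s["eef_pos"].round(4),"tooly",round(float(np.arctan2(R[1,1],R[0,1])),3),"q7",round(float(s["qpos"][6]),2),"gap",round(s["finger_gap"],3),"gf",round(s["grip_force"],1),"F",s["wrist_force"].round(1))
    print("turn",(w/(np.pi/2)).round(3),"shift",(R.T@(np.array(p)-s["eef_pos"])/.1).round(3))
E
python3 - <<'E'
from h import *
c1=lambda u,v:(u/2.75+130,v/2.75+140)
c2=lambda u,v:(u/3.3+145,v/3.3+155)
P=lambda n,x:print(n,np.round(x,4))
for n,a,b in [("railR",(423,345),(263,212)),("railL",(53,385),(52,69)),("postRtop",(437,335),(277,215)),("postLtop",(37,387),(45,55)),("shaft",(145,206),(240,62)),("griptop",(730,276),(552,372)),("knobtop",(556,200),(505,348))]:
    x,e=two(c1(*a),c2(*b));print(n,x.round(4),"err",round(e,4))
for n,a,z in [("hblock LL",(656,310),.055),("hblock UL",(647,276),.055),("hblock UR",(722,250),.055),("bl TL",(80,155),.105),("bl TR",(207,143),.105),("bl BR",(220,267),.105),("bl BL",(95,282),.105),("knob",(551,206),.02),("shaft",(145,208),.125),("k2",(165,95),.02),("k3",(55,107),.02)]:
    P(n,onz("top",c1(*a),z))
s,R=tool();p=camera_params("wrist");C=-p["R"].T@p["t"]
P("camera in tool",R.T@(C-s["eef_pos"]));P("cam axes in tool",R.T@p["R"].T)
p=camera_params("scene");P("scenecam",-p["R"].T@p["t"])
E
```

```text
railR [ 0.5108 -0.0759  0.1477] err 0.0021
railL [0.4867 0.2114 0.1403] err 0.0026
postRtop [ 0.5172 -0.0863  0.1482] err 0.0004
postLtop [0.4863 0.2204 0.1499] err 0.003
shaft [0.6265 0.1448 0.1237] err 0.0034
griptop [ 0.5588 -0.3177  0.1466] err 0.0023
knobtop [ 0.631  -0.1996  0.0364] err 0.0001
hblock LL [ 0.5317 -0.2799  0.055 ]
hblock UL [ 0.5612 -0.2735  0.055 ]
hblock UR [ 0.5823 -0.3401  0.055 ]
bl TL [0.6705 0.2041 0.105 ]
bl TR [0.6783 0.099  0.105 ]
bl BR [0.5754 0.0886 0.105 ]
bl BL [0.5654 0.1906 0.105 ]
knob [ 0.6272 -0.1973  0.02  ]
shaft [0.6233 0.1453 0.125 ]
k2 [0.737  0.1528 0.02  ]
k3 [0.728  0.2531 0.02  ]
camera in tool [ 0.0726  0.0002 -0.1414]
cam axes in tool [[ 6.000e-04 -9.584e-01 -2.853e-01]
 [ 1.000e+00  2.000e-04  1.300e-03]
 [-1.200e-03 -2.853e-01  9.584e-01]]
scenecam [ 0.1594 -0.7093  0.6939]
```

>>> step_arm(targets=[0, 0, 0, -0.12, -0.08, -0.05, 1, 0, 0, 0, -0.24, -0.16, -0.1, 1, 0, 0, 0, -0.36, -0.24, -0.15, 1, 0, 0, 0, -0.48, -0.32, -0.2, 1, 0, 0, 0, -0.6, -0.4, -0.25, 1, 0, 0, 0, -0.72, -0.48, -0.3, 1, 0, 0, 0, -0.84, -0.56, -0.35, 1, 0, 0, 0, -0.93, -0.61, -0.4, 1])

```text
time_s: 0.82
eef_pos: [0.2984, 0.4865, 0.2721]
tcp_rot: [0.6, 3.083, 0.0]
wrist_force: [-0.5, 0.3, 0.8]
finger_gap: 0.998
grip_force: 0.0
```

>>> step_arm(targets=[0, 0, 0, -0.12, -0.08, -0.05, 1, 0, 0, 0, -0.24, -0.16, -0.1, 1, 0, 0, 0, -0.36, -0.24, -0.15, 1, 0, 0, 0, -0.48, -0.32, -0.2, 1, 0, 0, 0, -0.6, -0.4, -0.25, 1, 0, 0, 0, -0.72, -0.48, -0.3, 1, 0, 0, 0, -0.84, -0.56, -0.35, 1, 0, 0, 0, -0.93, -0.61, -0.4, 1])

```text
time_s: 1.48
eef_pos: [0.3616, 0.3952, 0.3119]
tcp_rot: [0.6, 3.084, -0.0]
wrist_force: [0.7, -0.4, 0.0]
finger_gap: 1.003
grip_force: 0.0
```

>>> step_arm(targets=[0, 0, 0, -0.12, -0.08, -0.05, 1, 0, 0, 0, -0.24, -0.16, -0.1, 1, 0, 0, 0, -0.36, -0.24, -0.15, 1, 0, 0, 0, -0.48, -0.32, -0.2, 1, 0, 0, 0, -0.6, -0.4, -0.25, 1, 0, 0, 0, -0.72, -0.48, -0.3, 1, 0, 0, 0, -0.84, -0.56, -0.35, 1, 0, 0, 0, -0.93, -0.61, -0.4, 1])

```text
time_s: 2.15
eef_pos: [0.4248, 0.3042, 0.3519]
tcp_rot: [0.599, 3.084, -0.0]
wrist_force: [0.2, 0.2, -0.3]
finger_gap: 1.003
grip_force: 0.0
```

>>> step_arm(targets=[0, 0, 0, -0.12, -0.08, -0.05, 1, 0, 0, 0, -0.24, -0.16, -0.1, 1, 0, 0, 0, -0.36, -0.24, -0.15, 1, 0, 0, 0, -0.48, -0.32, -0.2, 1, 0, 0, 0, -0.6, -0.4, -0.25, 1, 0, 0, 0, -0.72, -0.48, -0.3, 1, 0, 0, 0, -0.84, -0.56, -0.3, 1, 0, 0, 0, -0.93, -0.61, -0.3, 1])

```text
time_s: 2.82
eef_pos: [0.4883, 0.2131, 0.3819]
tcp_rot: [0.599, 3.083, 0.001]
wrist_force: [0.2, 0.2, -0.3]
finger_gap: 1.0
grip_force: 0.0
```

>>> step_arm(targets=[0, 0, 0.08, -0.12, -0.08, 0, 1, 0, 0, 0.16, -0.24, -0.16, 0, 1, 0, 0, 0.24, -0.36, -0.24, 0, 1, 0, 0, 0.32, -0.48, -0.32, 0, 1, 0, 0, 0.4, -0.6, -0.4, 0, 1, 0, 0, 0.48, -0.72, -0.48, 0, 1, 0, 0, 0.56, -0.84, -0.56, 0, 1, 0, 0, 0.63, -0.93, -0.61, 0, 1])

```text
time_s: 3.48
eef_pos: [0.5514, 0.1218, 0.3813]
tcp_rot: [1.999, 2.423, -0.0]
wrist_force: [0.2, -0.9, 0.3]
finger_gap: 1.002
grip_force: 0.0
```

```bash
python3 - <<'E'
from h import *
import json
plan((.55,.12,.38),.1)
p=camera_params("wrist");im=read_camera("wrist")
np.savez("w1.npz",im=im,**p)
cv2.imwrite("pics/w1.png",cv2.convertScaleAbs(im[:,:,::-1],alpha=1.4))
E
```

```text
t 3.48 pos [0.5514 0.1218 0.3813] tooly 0.191 q7 -0.0 gap 1.002 gf 0.0 F [ 0.2 -0.9  0.3]
turn [-0.     0.     0.058] shift [-0.015 -0.017  0.013]
```

View pics/w1.png

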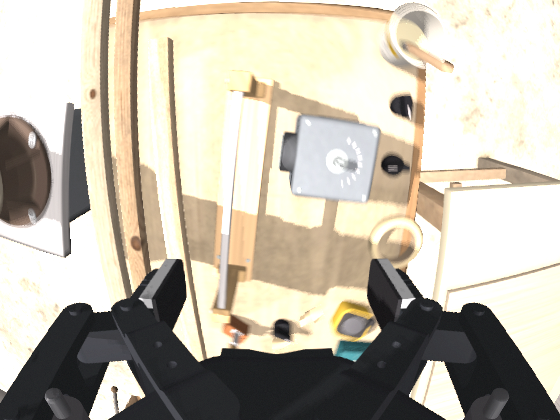

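The wrist view shows the rail bar from (237,95) to (222,305), the blower top around (337,157) with the shaft at about (340,160), and the outlet at (288,152). I'll make one composite zoom of the rail ends and the shaft.

```bash
python3 - <<'E'
from h import *
im=np.load("w1.npz")["im"][:,:,::-1]
z=lambda a,b,c,d,w,h:cv2.resize(im[a:b,c:d],(w,h),interpolation=cv2.INTER_CUBIC)
L=z(65,125,212,272,300,300);M=z(275,335,200,260,300,300);S=z(128,190,280,390,500,300)
T=cv2.convertScaleAbs(z(145,175,325,355,500,300)[:,:],alpha=1)
cv2.imwrite("pics/w1c.png",np.vstack([np.hstack([L,S]),np.hstack([M,T])]))
E
```

```text
(no output)
```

View pics/w1c.png

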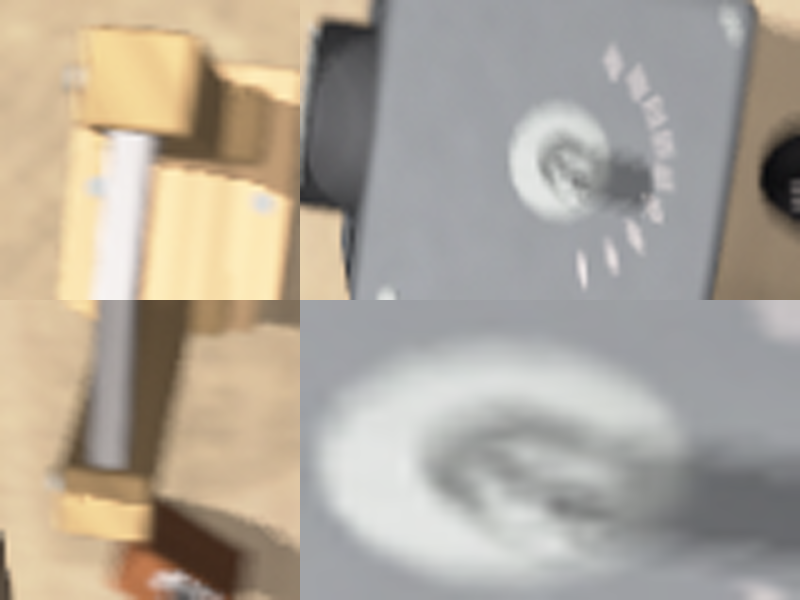

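```bash
python3 - <<'E'
from h import *
d=np.load("w1.npz");p={k:d[k] for k in("intrinsics","R","t")};im=d["im"].astype(float)
# bar edges per row
pts=[]
for v in range(96,304,4):
    r=im[v-1:v+2].mean(0);u0=238.6+(v-91)*(221.6-238.6)/217
    sat=(r.max(1)-r.min(1));u=np.arange(int(u0)-12,int(u0)+13);m=sat[u]
    g=u[m<0.5*(m.min()+np.median(m[[0,1,2,-3,-2,-1]]))]
    g=g[abs(g-u0)<8];
    if 6<=len(g)<=12: pts.append(onz("wrist",(g.mean(),v),.15,p)[:2])
pts=np.array(pts);k=np.polyfit(pts[:,1],pts[:,0],1);res=pts[:,0]-np.polyval(k,pts[:,1]);ok=abs(res)<.002;k=np.polyfit(pts[ok,1],pts[ok,0],1)
print(len(pts),ok.sum(),"x=",k,"rms",res[ok].std())
A=onz("wrist",(238.6,91),.15,p);B=onz("wrist",(221.6,308),.15,p);print(A,B,np.linalg.norm(A-B),(A+B)/2)
for n,uv in [("LpostTL",(78,30)),("LTR",(197,33)),("LBR",(195,133)),("LBL",(80,127))]:print(n,onz("wrist",(212+uv[0]/5,65+uv[1]/5),.153,p).round(4))
for n,uv in [("RBR",(152,503)),("RBL",(57,495)),("RtR",(150,540)),("RtL",(60,530))]:print(n,onz("wrist",(200+uv[0]/5,275+(uv[1]-300)/5),.153,p).round(4))
sc=(500/110,300/62)
for n,uv,z in [("outlet T",(375,22),.072),("fl c",(567,160),.105)]:print(n,onz("wrist",(280+(uv[0]-300)/sc[0],128+uv[1]/sc[1]),z,p).round(4))
print("shaft tip", onz("wrist",(325+(515-300)/16.67,145+(465-300)/10),.129,p).round(4))
g=im.mean(2)
for n,uv in [("TL",(298,116)),("TR",(380,126)),("BR",(370,201)),("BL",(292,194))]:print(n,onz("wrist",uv,.105,p).round(4))
print(onz("wrist",(282,333),.04,p),onz("wrist",(235,330),.055,p))
E
```

```text
52 52 x= [-0.07811781  0.50661096] rms 0.0005260400722392158
[0.49121176 0.20929962 0.15      ] [ 0.51262823 -0.07464807  0.15      ] 0.28475419656225914 [0.50191999 0.06732578 0.15      ]
LpostTL [0.475  0.2299 0.153 ]
LTR [0.5016 0.2335 0.153 ]
LBR [0.5055 0.2108 0.153 ]
LBL [0.4796 0.2079 0.153 ]
RBR [ 0.5264 -0.0827  0.153 ]
RBL [ 0.4998 -0.0863  0.153 ]
RtR [ 0.5275 -0.0959  0.153 ]
RtL [ 0.5018 -0.0985  0.153 ]
outlet T [0.5705 0.1706 0.072 ]
fl c [0.6301 0.1472 0.105 ]
shaft tip [0.6238 0.1491 0.129 ]
TL [0.5657 0.1936 0.105 ]
TR [0.6744 0.205  0.105 ]
BR [0.6863 0.1028 0.105 ]
BL [0.5787 0.0915 0.105 ]
[ 0.62253423 -0.18783441  0.04      ] [ 0.53562909 -0.18665956  0.055     ]
```

>>> step_arm(targets=[0, 0, 0, -0.12, -0.02, 0.01, 1, 0, 0, 0, -0.24, -0.04, 0.03, 1, 0, 0, 0, -0.36, -0.06, 0.04, 1, 0, 0, 0, -0.48, -0.08, 0.06, 1, 0, 0, 0, -0.6, -0.1, 0.07, 1, 0, 0, 0, -0.72, -0.12, 0.09, 1, 0, 0, 0, -0.84, -0.14, 0.1, 1, 0, 0, 0, -0.97, -0.15, 0.12, 1])

```text
time_s: 4.2
eef_pos: [0.5551, 0.0239, 0.3694]
tcp_rot: [-1.99, -2.431, -0.001]
wrist_force: [0.8, 0.1, -0.4]
finger_gap: 1.002
grip_force: 0.0
```

>>> step_arm(targets=[0, 0, 0, -0.12, -0.02, 0.01, 1, 0, 0, 0, -0.24, -0.04, 0.03, 1, 0, 0, 0, -0.36, -0.06, 0.04, 1, 0, 0, 0, -0.48, -0.08, 0.06, 1, 0, 0, 0, -0.6, -0.1, 0.07, 1, 0, 0, 0, -0.72, -0.12, 0.09, 1, 0, 0, 0, -0.84, -0.14, 0.1, 1, 0, 0, 0, -0.97, -0.15, 0.12, 1])

```text
time_s: 4.87
eef_pos: [0.5597, -0.0741, 0.3573]
tcp_rot: [1.99, 2.431, 0.0]
wrist_force: [0.2, -0.5, -0.4]
finger_gap: 0.998
grip_force: 0.0
```

>>> step_arm(targets=[0, 0, 0, -0.12, -0.02, 0.01, 1, 0, 0, 0, -0.24, -0.04, 0.03, 1, 0, 0, 0, -0.36, -0.06, 0.04, 1, 0, 0, 0, -0.48, -0.08, 0.06, 1, 0, 0, 0, -0.6, -0.1, 0.07, 1, 0, 0, 0, -0.72, -0.12, 0.09, 1, 0, 0, 0, -0.84, -0.14, 0.1, 1, 0, 0, 0, -0.97, -0.15, 0.12, 1])

```text
time_s: 5.53
eef_pos: [0.564, -0.1722, 0.3454]
tcp_rot: [1.99, 2.43, 0.0]
wrist_force: [-0.6, -0.6, 0.7]
finger_gap: 1.004
grip_force: 0.0
```

>>> step_arm(targets=[0, 0, 0, -0.12, -0.02, 0.01, 1, 0, 0, 0, -0.24, -0.04, 0.03, 1, 0, 0, 0, -0.36, -0.06, 0.04, 1, 0, 0, 0, -0.48, -0.08, 0.06, 1, 0, 0, 0, -0.6, -0.1, 0.07, 1, 0, 0, 0, -0.72, -0.12, 0.09, 1, 0, 0, 0, -0.84, -0.14, 0.1, 1, 0, 0, 0, -0.97, -0.15, 0.12, 1])

```text
time_s: 6.2
eef_pos: [0.5685, -0.2703, 0.3333]
tcp_rot: [1.99, 2.43, 0.0]
wrist_force: [-0.1, -0.5, -0.5]
finger_gap: 1.001
grip_force: 0.0
```

>>> step_arm(targets=[0, 0, 0, -0.12, -0.02, 0.01, 1, 0, 0, 0, -0.24, -0.04, 0.03, 1, 0, 0, 0, -0.36, -0.06, 0.04, 1, 0, 0, 0, -0.48, -0.08, 0.06, 1, 0, 0, 0, -0.6, -0.1, 0.07, 1, 0, 0, 0, -0.72, -0.12, 0.09, 1, 0, 0, 0, -0.84, -0.14, 0.1, 1, 0, 0, 0, -0.97, -0.15, 0.12, 1])

```text
time_s: 6.87
eef_pos: [0.5729, -0.3684, 0.3213]
tcp_rot: [1.99, 2.43, 0.0]
wrist_force: [-0.5, 0.5, -0.0]
finger_gap: 0.999
grip_force: 0.0
```

```bash
python3 - <<'E'
from h import *
plan((.557,-.31,.2),.3)
p=camera_params("wrist");im=read_camera("wrist")
np.savez("w2.npz",im=im,**p)
k=proj("wrist",(.628,-.198,.03),p);h=proj("wrist",(.557,-.31,.1),p);print(k,h)
cr=lambda c,s:cv2.resize(im[max(0,int(c[1])-s):int(c[1])+s,int(c[0])-s:int(c[0])+s,::-1],(400,400),interpolation=cv2.INTER_CUBIC)
cv2.imwrite("pics/w2c.png",cv2.convertScaleAbs(np.hstack([cr(h,75),cr(k,40)]),alpha=1.2))
print([(max(0,int(c[1])-s),int(c[0])-s) for c,s in((h,75),(k,40))])
E
```

```text
t 6.87 pos [ 0.5729 -0.3684  0.3213] tooly 0.198 q7 0.93 gap 0.999 gf 0.0 F [-0.5  0.5 -0. ]
turn [ 0.     0.    -0.065] shift [ 0.603 -0.041  1.213]
(np.float64(342.39981638565496), np.float64(52.15676421048926)) (np.float64(272.3817920481427), np.float64(123.09905089445726))
[(48, 197), (12, 302)]
```

View pics/w2c.png

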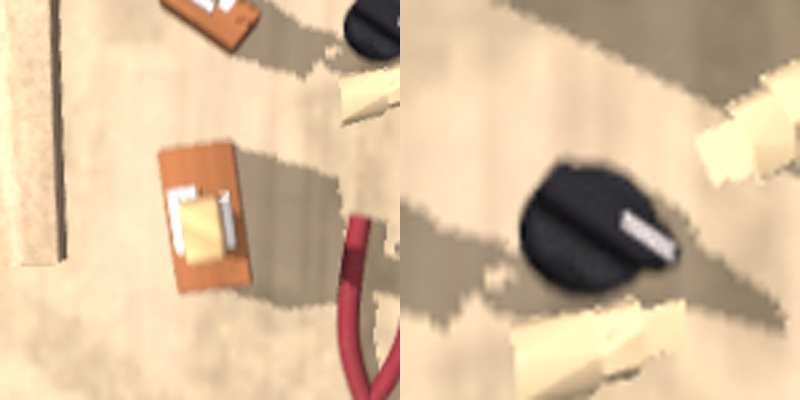

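Hanger block corners in the crop are (160,148), (233,141), (251,284) and (180,293), with the strap on the robot side. The knob's nose points to crop (275,250) from its disc centre at about (185,230). I'll work out both poses.

```bash
python3 - <<'E'
from h import *
d=np.load("w2.npz");p={k:d[k] for k in("intrinsics","R","t")}
w=lambda u,v,z,o=(197,48),s=2.667:onz("wrist",(o[0]+u/s,o[1]+v/s),z,p)
c=np.array([w(*a,.055)[:2] for a in[(160,147),(234,141),(251,284),(180,293)]]);print(c.round(4));m=c.mean(0)
print("mid",m,"sides",[np.linalg.norm(c[i]-c[i-1]).round(4) for i in range(4)])
e=c[0]-c[3];f=c[1]-c[2];print("yaw",np.arctan2(-e[0],e[1]),np.arctan2(-f[0],f[1]))
g=np.array([w(*a,.147)[:2] for a in[(180,200),(220,196),(226,258),(187,265)]]);print("grip",g.mean(0),g.round(4))
kw=lambda u,v,z:w(u,v,z,(302,12),5)
a=kw(222,212,.04);b=kw(275,252,.04);print("line",a,b,"yaw",np.arctan2(*(b-a)[1::-1]),"len",np.linalg.norm(b-a))
print("skirt c",kw(180,230,.016), "rad",np.linalg.norm(kw(120,230,.016)-kw(240,230,.016))/2)
for n,u,v in[("chipA",120,360),("chipA2",200,310),("chipB",330,150)]:print(n,kw(u,v,0.005).round(3))
x=np.array([*m,0]);plan((x[0],x[1],.215),np.arctan2(-e[0],e[1]))
E
```

```text
[[ 0.5332 -0.2907]
 [ 0.5663 -0.2812]
 [ 0.5877 -0.3458]
 [ 0.5556 -0.3567]]
mid [ 0.56070131 -0.31859164] sides [np.float64(0.0697), np.float64(0.0344), np.float64(0.068), np.float64(0.0339)]
yaw 0.3273937843470029 0.32060492867819373
grip [ 0.56010303 -0.31872434] [[ 0.5497 -0.3097]
 [ 0.5636 -0.3054]
 [ 0.5702 -0.3272]
 [ 0.5568 -0.3326]]
line [ 0.63213078 -0.20189804  0.04      ] [ 0.64799801 -0.20879686  0.04      ] yaw -0.4101286441461204 len 0.01730210224730767
skirt c [ 0.62591503 -0.20461241  0.016     ] rad 0.01676128299897607
chipA [ 0.619 -0.243  0.005]
chipA2 [ 0.638 -0.224  0.005]
chipB [ 0.665 -0.167  0.005]
t 6.92 pos [ 0.5721 -0.3711  0.3206] tooly 0.196 q7 0.93 gap 1.0 gf 0.0 F [-1.5 -1.4 -0.7]
turn [-0.001  0.001 -0.084] shift [ 0.538 -0.008  1.055]
```

>>> step_arm(targets=[0, 0, -0.02, 0.07, 0, 0.12, 0.8, 0, 0, -0.04, 0.14, 0, 0.25, 0.8, 0, 0, -0.06, 0.21, 0, 0.37, 0.8, 0, 0, -0.084, 0.28, 0, 0.5, 0.8, 0, 0, -0.084, 0.35, 0, 0.62, 0.8, 0, 0, -0.084, 0.42, -0.01, 0.75, 0.8, 0, 0, -0.084, 0.48, -0.01, 0.87, 0.8, 0, 0, -0.084, 0.54, -0.01, 1, 0.8])

```text
time_s: 7.58
eef_pos: [0.5614, -0.3143, 0.2209]
tcp_rot: [1.826, 2.556, 0.0]
wrist_force: [0.7, -0.3, 0.0]
finger_gap: 0.801
grip_force: 0.0
```

```bash
python3 - <<'E'
from h import *
plan((.5604,-.3187,.115),.324)
print([k for k in dir() if 'hold' in k.lower()])
E
```

```text
t 7.58 pos [ 0.5614 -0.3143  0.2209] tooly 0.33 q7 1.01 gap 0.801 gf 0.0 F [ 0.7 -0.3  0. ]
turn [0.    0.    0.004] shift [-0.038 -0.024  1.059]
['hold_point_z']
```

>>> step_arm(targets=[0, 0, 0, -0.02, -0.01, 0.12, 0.8, 0, 0, 0, -0.04, -0.02, 0.25, 0.7, 0, 0, 0, -0.04, -0.02, 0.37, 0.7, 0, 0, 0, -0.04, -0.02, 0.5, 0.7, 0, 0, 0, -0.04, -0.02, 0.62, 0.7, 0, 0, 0, -0.04, -0.02, 0.75, 0.7, 0, 0, 0, -0.04, -0.02, 0.88, 0.7, 0, 0, 0, -0.04, -0.02, 1, 0.6])

```text
time_s: 8.25
eef_pos: [0.5605, -0.3191, 0.1199]
tcp_rot: [-1.826, -2.556, 0.0]
wrist_force: [0.3, 0.6, -0.3]
finger_gap: 0.598
grip_force: 0.0
```

>>> step_arm(targets=[0, 0, 0, 0, 0, 0.05, 0.4, 0, 0, 0, 0, 0, 0.05, 0.1, 0, 0, 0, 0, 0, 0.05, 0, 0, 0, 0, 0, 0, 0.05, 0, 0, 0, 0, 0, 0, 0.05, 0, 0, 0, 0, 0, 0, 0.05, 0, 0, 0, 0, 0, 0, 0.05, 0, 0, 0, 0, 0, 0, 0.05, 0])

```text
time_s: 8.92
eef_pos: [0.5608, -0.3188, 0.1165]
tcp_rot: [1.826, 2.556, 0.0]
wrist_force: [0.5, -0.3, -2.4]
finger_gap: 0.178
grip_force: 60.9
```

```bash
python3 - <<'E'
from h import *
print(hold_point_z)
# hook target near right end: rail y'=-0.08, hook 25mm above rail
yaw=.077;mid=np.array([.5019,.0673]);ex=np.array([np.cos(yaw),np.sin(yaw)]);ey=np.array([-np.sin(yaw),np.cos(yaw)])
for n,a,b in[("pre",-.055,-.085),("in",0,-.085),("end",0,.070)]:print(n,(mid+a*ex+b*ey).round(4))
plan((*(mid-.055*ex-.085*ey),.115+.071),yaw)
E
```

```text
0.0187
pre [ 0.4536 -0.0217]
in [ 0.5084 -0.0174]
end [0.4965 0.1371]
t 8.92 pos [ 0.5608 -0.3188  0.1165] tooly 0.33 q7 1.07 gap 0.178 gf 60.9 F [ 0.5 -0.3 -2.4]
turn [0.    0.    0.161] shift [ 3.158 -0.05  -0.695]
```

>>> step_arm(targets=[0, 0, 0, 0, 0, -0.12, 0, 0, 0, 0, 0, 0, -0.25, 0, 0, 0, 0, 0.03, 0, -0.38, 0, 0, 0, 0.04, 0.08, 0, -0.5, 0, 0, 0, 0.08, 0.15, 0, -0.63, 0, 0, 0, 0.12, 0.23, 0, -0.76, 0, 0, 0, 0.161, 0.32, 0, -0.88, 0, 0, 0, 0.161, 0.4, 0, -1, 0])

```text
time_s: 9.58
eef_pos: [0.5478, -0.2805, 0.2185]
tcp_rot: [2.136, 2.302, 0.001]
wrist_force: [0.9, -0.2, -1.4]
finger_gap: 0.179
grip_force: 60.9
```

>>> step_arm(targets=[0, 0, 0, 0.02, -0.09, -0.1, 0, 0, 0, 0, 0.06, -0.18, -0.2, 0, 0, 0, 0, 0.12, -0.28, -0.3, 0, 0, 0, 0, 0.22, -0.37, -0.4, 0, 0, 0, 0, 0.34, -0.46, -0.4, 0, 0, 0, 0, 0.46, -0.56, -0.4, 0, 0, 0, 0, 0.58, -0.65, -0.4, 0, 0, 0, 0, 0.7, -0.74, -0.4, 0])

```text
time_s: 10.25
eef_pos: [0.4673, -0.217, 0.2572]
tcp_rot: [2.131, 2.307, 0.001]
wrist_force: [0.9, -0.1, -1.3]
finger_gap: 0.179
grip_force: 60.9
```

>>> step_arm(targets=[0, 0, 0, 0.12, 0, 0, 0, 0, 0, 0, 0.25, 0, 0, 0, 0, 0, 0, 0.37, 0, 0, 0, 0, 0, 0, 0.5, 0, 0, 0, 0, 0, 0, 0.62, 0, 0, 0, 0, 0, 0, 0.75, 0, 0, 0, 0, 0, 0, 0.87, 0, 0, 0, 0, 0, 0, 1, 0, 0, 0])

```text
time_s: 10.92
eef_pos: [0.4601, -0.1174, 0.2571]
tcp_rot: [2.131, 2.307, 0.001]
wrist_force: [0.8, -0.1, -2.1]
finger_gap: 0.178
grip_force: 60.8
```

>>> step_arm(targets=[0, 0, 0, 0.15, 0, 0, 0, 0, 0, 0, 0.3, 0, 0, 0, 0, 0, 0, 0.45, 0, 0, 0, 0, 0, 0, 0.6, 0, 0, 0, 0, 0, 0, 0.75, 0, 0.17, 0, 0, 0, 0, 0.9, 0, 0.34, 0, 0, 0, 0, 0.96, 0, 0.52, 0, 0, 0, 0, 0.96, 0, 0.69, 0])

```text
time_s: 11.58
eef_pos: [0.453, -0.0202, 0.1874]
tcp_rot: [2.128, 2.31, 0.002]
wrist_force: [0.2, 0.6, -2.4]
finger_gap: 0.177
grip_force: 60.8
```

```bash
python3 - <<'E'
from h import *
plan((.4536,-.0217,.1875),.077)
p=camera_params("scene");im=read_camera("scene")
cv2.imwrite("pics/s2.png",cv2.resize(im[150:290,130:310,::-1],(720,560),interpolation=cv2.INTER_CUBIC))
E
```

```text
t 11.58 pos [ 0.453  -0.0202  0.1874] tooly 0.082 q7 0.17 gap 0.177 gf 60.8 F [ 0.2  0.6 -2.4]
turn [ 0.001 -0.001  0.003] shift [-0.015  0.005 -0.001]
```

View pics/s2.png

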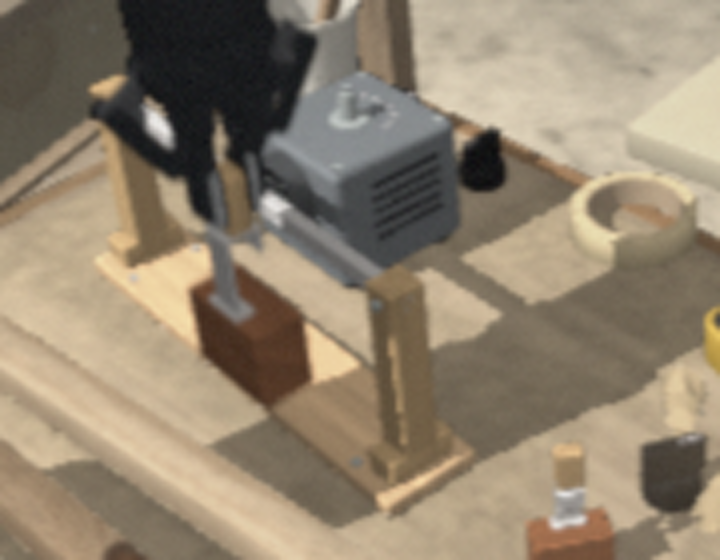

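The scene view shows the hanger held upright at crop (245,330), in front of the bar, with its open side towards the rail and clear of the right post at (400,360). I'll insert it and lower it.

>>> step_arm(targets=[0, 0, 0, 0, 0.07, 0, 0, 0, 0, 0, 0, 0.14, 0, 0, 0, 0, 0, 0, 0.21, 0, 0, 0, 0, 0, 0, 0.28, 0, 0, 0, 0, 0, 0, 0.35, 0, 0, 0, 0, 0, 0, 0.42, 0, 0, 0, 0, 0, 0, 0.49, 0, 0, 0, 0, 0, 0, 0.555, 0, 0])

```text
time_s: 12.3
eef_pos: [0.5096, -0.0172, 0.1874]
tcp_rot: [2.134, 2.306, 0.0]
wrist_force: [0.4, 0.1, -1.9]
finger_gap: 0.177
grip_force: 60.9
```

>>> step_arm(targets=[0, 0, 0, 0, 0, 0.05, 0, 0, 0, 0, 0, 0, 0.1, 0, 0, 0, 0, 0, 0, 0.15, 0, 0, 0, 0, 0, 0, 0.2, 0, 0, 0, 0, 0, 0, 0.24, 0, 0, 0, 0, 0, 0, 0.24, 0, 0, 0, 0, 0, 0, 0.24, 0, 0, 0, 0, 0, 0, 0.24, 0])

```text
time_s: 12.97
eef_pos: [0.5086, -0.0172, 0.1634]
tcp_rot: [-2.134, -2.306, -0.0]
wrist_force: [0.6, -0.3, -1.9]
finger_gap: 0.181
grip_force: 60.9
```

```bash
python3 - <<'E'
from h import *
plan((.4965,.1371,.163),.077)
im=read_camera("scene");w=read_camera("wrist")
a=cv2.resize(im[165:255,160:260,::-1],(560,504),interpolation=cv2.INTER_CUBIC)
cv2.imwrite("pics/s3.png",a)
E
```

```text
t 12.97 pos [ 0.5086 -0.0172  0.1634] tooly 0.077 q7 0.23 gap 0.181 gf 60.9 F [ 0.6 -0.3 -1.9]
turn [ 0. -0.  0.] shift [ 1.548 -0.002  0.004]
```

View pics/s3.png

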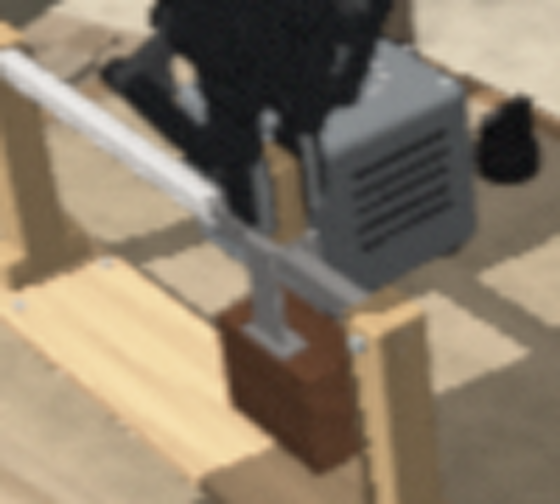

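The scene view shows the hook straddling the bar at crop (260,250), clear of the right post. I'll slide left, settle and release.

>>> step_arm(targets=[0, 0, 0, 0.1, 0, 0, 0, 0, 0, 0, 0.2, 0, 0, 0, 0, 0, 0, 0.3, 0, 0, 0, 0, 0, 0, 0.4, 0, 0, 0, 0, 0, 0, 0.5, 0, 0, 0, 0, 0, 0, 0.6, 0, 0, 0, 0, 0, 0, 0.7, 0, 0, 0, 0, 0, 0, 0.8, 0, 0, 0])

```text
time_s: 13.73
eef_pos: [0.5024, 0.0637, 0.1633]
tcp_rot: [-2.133, -2.306, -0.0]
wrist_force: [0.5, -0.1, -1.9]
finger_gap: 0.179
grip_force: 60.9
```

>>> step_arm(targets=[0, 0, 0, 0.12, 0, 0, 0, 0, 0, 0, 0.24, 0, 0, 0, 0, 0, 0, 0.36, 0, 0, 0, 0, 0, 0, 0.48, 0, 0, 0, 0, 0, 0, 0.6, 0, 0, 0, 0, 0, 0, 0.7, 0, 0, 0, 0, 0, 0, 0.75, 0, 0, 0, 0, 0, 0, 0.75, 0, 0, 0])

```text
time_s: 14.4
eef_pos: [0.4965, 0.1389, 0.1632]
tcp_rot: [-2.131, -2.308, -0.0]
wrist_force: [0.4, -0.5, -2.1]
finger_gap: 0.181
grip_force: 60.9
```

>>> step_arm(targets=[0, 0, 0, 0, 0, 0.01, 0, 0, 0, 0, 0, 0, 0.015, 0, 0, 0, 0, 0, 0, 0.015, 0.1, 0, 0, 0, 0, 0, 0.015, 0.3, 0, 0, 0, 0, 0, 0.015, 0.5, 0, 0, 0, 0, 0, 0.015, 0.6, 0, 0, 0, 0, 0, 0.015, 0.6, 0, 0, 0, 0, 0, 0.015, 0.6])

```text
time_s: 15.07
eef_pos: [0.4968, 0.1371, 0.1618]
tcp_rot: [2.134, 2.305, -0.0]
wrist_force: [0.0, 0.8, -0.3]
finger_gap: 0.602
grip_force: 0.0
```

>>> step_arm(targets=[0, 0, 0, 0, 0, -0.05, 0.6, 0, 0, 0, 0, 0, -0.15, 0.6, 0, 0, 0, 0, 0, -0.3, 0.6, 0, 0, 0, 0, 0, -0.45, 0.6, 0, 0, 0, 0, 0, -0.6, 0.6, 0, 0, 0, 0, 0, -0.75, 0.6, 0, 0, 0, 0, 0, -0.9, 0.6, 0, 0, 0, 0, 0, -1, 0.6])

```text
time_s: 15.73
eef_pos: [0.4973, 0.1373, 0.2642]
tcp_rot: [2.134, 2.305, 0.003]
wrist_force: [-0.5, 0.1, 1.2]
finger_gap: 0.6
grip_force: 0.0
```

```bash
python3 - <<'E'
from h import *
plan((.60,-.27,.24),.077)
im=read_camera("scene");p=camera_params("wrist");w=read_camera("wrist");t=read_camera("top")
np.savez("w3.npz",im=w,**p);cv2.imwrite("t3.png",t[:,:,::-1])
a=cv2.resize(im[155:265,145:255,::-1],(400,400),interpolation=cv2.INTER_CUBIC)
hp=proj("wrist",(.4965,.1371,.15),p);s=proj("wrist",(.625,.148,.129),p);print(hp,s)
b=cv2.resize(w[20:300,160:440,::-1],(400,400),interpolation=cv2.INTER_CUBIC)
cv2.imwrite("pics/s4.png",np.hstack([a,b]))
E
```

```text
t 15.73 pos [0.4973 0.1373 0.2642] tooly 0.077 q7 -0.16 gap 0.6 gf 0.0 F [-0.5  0.1  1.2]
turn [ 0.001 -0.001  0.   ] shift [-4.14  0.71  0.24]
(np.float64(273.62529119236933), np.float64(202.35082264099265)) (np.float64(411.2235143798252), np.float64(195.35499748105175))
```

View pics/s4.png

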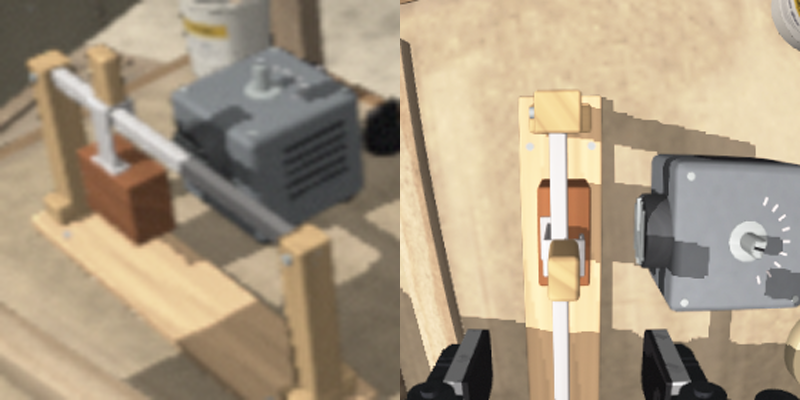

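The left panel shows the hanger hanging on the rail before the outlet, untouched. In the right panel the block spans crop rows 180–285 and the outlet 195–266. I'll check the centring numerically and put the camera above the shaft.

>>> step_arm(targets=[0, 0, 0, -0.09, 0.12, 0, 0.6, 0, 0, 0, -0.18, 0.25, 0, 0.6, 0, 0, 0, -0.27, 0.38, 0, 0.6, 0, 0, 0, -0.36, 0.5, 0, 0.6, 0, 0, 0, -0.45, 0.63, 0.07, 0.6, 0, 0, 0, -0.54, 0.76, 0.15, 0.6, 0, 0, 0, -0.63, 0.88, 0.22, 0.6, 0, 0, 0, -0.72, 1, 0.3, 0.6])

```text
time_s: 16.55
eef_pos: [0.6021, 0.0728, 0.2303]
tcp_rot: [-2.133, -2.305, 0.002]
wrist_force: [0.7, 0.6, -0.7]
finger_gap: 0.603
grip_force: 0.0
```

>>> step_arm(targets=[0, 0, 0, 0, 0.1, 0.12, 0.6, 0, 0, 0, 0, 0.2, 0.25, 0.6, 0, 0, 0, 0, 0.28, 0.38, 0.6, 0, 0, 0, 0, 0.28, 0.5, 0.6, 0, 0, 0, 0, 0.28, 0.62, 0.6, 0, 0, 0, 0, 0.28, 0.74, 0.6, 0, 0, 0, 0, 0.28, 0.74, 0.6, 0, 0, 0, 0, 0.28, 0.74, 0.6])

```text
time_s: 17.22
eef_pos: [0.629, 0.0755, 0.1572]
tcp_rot: [-2.133, -2.305, 0.002]
wrist_force: [-0.0, -0.7, 0.4]
finger_gap: 0.603
grip_force: 0.0
```

```bash
python3 - <<'E'
from h import *
d=np.load("w3.npz");p={k:d[k] for k in("intrinsics","R","t")}
w=lambda u,v,z:onz("wrist",(160+u/1.4286,20+v/1.4286),z,p)
yaw=.077;mid=np.array([.5019,.0673]);ey=np.array([-np.sin(yaw),np.cos(yaw)]);ex=np.array([np.cos(yaw),np.sin(yaw)])
Y=lambda q:((q[:2]-mid)@ex).round(4),((q[:2]-mid)@ey).round(4)
for n,u,v,z in[("blk top",165,180,.101),("blk bot",165,285,.101),("out t",245,195,.072),("out b",243,266,.072),("outlet near",236,230,.072),("bl TL",255,157,.105),("bl BL",272,308,.105),("grip",164,270,.193)]:
    q=w(u,v,z);print(n,q.round(4),((q[:2]-mid)@ex).round(4),((q[:2]-mid)@ey).round(4))
plan((.6306,.0756,.16),.077)
p=camera_params("wrist");im=read_camera("wrist");np.savez("w4.npz",im=im,**p)
u,v=proj("wrist",(.625,.148,.129),p);print(u,v)
# rectified map at z=.129, 0.5 mm, rows = +x up, cols = +y left
N=20;g=np.zeros((2*N+1,2*N+1))
mp=np.array([[proj("wrist",(.625+(N-i)*.0005*2,.148+(N-j)*.0005*2,.129),p) for j in range(2*N+1)] for i in range(2*N+1)],np.float32)
G=cv2.cvtColor(im,cv2.COLOR_RGB2GRAY);r=cv2.remap(G,mp[...,0],mp[...,1],cv2.INTER_LINEAR)
for row in r: print("".join("%3d"%(x//3) for x in row))
E
```

```text
Traceback (most recent call last):
NameError: name 'q' is not defined
```

```bash
python3 - <<'E'
from h import *
d=np.load("w3.npz");p={k:d[k] for k in("intrinsics","R","t")}
w=lambda u,v,z:onz("wrist",(160+u/1.4286,20+v/1.4286),z,p)
yaw=.077;mid=np.array([.5019,.0673]);ey=np.array([-np.sin(yaw),np.cos(yaw)]);ex=np.array([np.cos(yaw),np.sin(yaw)])
for n,u,v,z in[("blk top",165,180,.101),("blk bot",165,285,.101),("out t",245,195,.072),("out b",243,266,.072),("outlet near",236,230,.072),("bl TL",255,157,.105),("bl BL",272,308,.105),("grip",164,270,.193)]:
    q=w(u,v,z);print(n,q.round(4),((q[:2]-mid)@ex).round(4),((q[:2]-mid)@ey).round(4))
plan((.6306,.0756,.16),.077)
p=camera_params("wrist");im=read_camera("wrist");np.savez("w4.npz",im=im,**p)
print(proj("wrist",(.625,.148,.129),p))
N=15
mp=np.array([[proj("wrist",(.625+(N-i)*.00085,.148+(N-j)*.00085,.129),p) for j in range(2*N+1)] for i in range(2*N+1)],np.float32)
r=cv2.remap(cv2.cvtColor(im,cv2.COLOR_RGB2GRAY),mp[...,0],mp[...,1],cv2.INTER_LINEAR)
for row in r: print("".join("%3d"%(x//3) for x in row))
E
```

```text
blk top [0.4949 0.1783 0.101 ] 0.0016 0.1112
blk bot [0.5006 0.1057 0.101 ] 0.0016 0.0384
out t [0.5544 0.1694 0.072 ] 0.0602 0.0978
out b [0.5593 0.1154 0.072 ] 0.0609 0.0436
outlet near [0.5506 0.1427 0.072 ] 0.0544 0.0714
bl TL [0.5523 0.1992 0.105 ] 0.0604 0.1276
bl BL [0.5777 0.0953 0.105 ] 0.0778 0.0221
grip [0.4969 0.1446 0.193 ] 0.001 0.0774
t 17.22 pos [0.629  0.0755 0.1572] tooly 0.077 q7 0.13 gap 0.603 gf 0.0 F [-0.  -0.7  0.4]
turn [-0.001  0.     0.   ] shift [-0.     0.016 -0.028]
(np.float64(279.2029642745961), np.float64(112.27931391237146))
 56 56 56 56 56 56 56 61 66 53 48 49 49 50 51 50 49 49 49 50 50 46 40 44 57 56 56 56 56 56 56
 56 56 56 56 56 58 66 70 71 59 49 49 50 51 51 51 50 50 50 50 51 52 50 47 58 56 56 56 56 56 56
 56 56 56 56 57 69 72 72 72 62 49 50 50 51 52 52 50 50 50 51 52 53 53 60 68 60 56 57 57 56 56
 56 56 56 58 69 73 73 72 73 49 49 50 51 51 52 52 51 50 50 51 52 53 54 73 74 71 62 57 57 57 57
 56 55 58 71 74 74 74 73 73 50 50 50 51 51 52 52 51 50 51 51 51 53 54 70 75 74 70 58 57 57 57
 55 56 70 74 75 75 74 74 73 51 50 50 51 51 52 52 51 50 51 51 52 52
[... 1677 characters left out ...]
 77 75 75 75 75 75 76 76 75 71 59 56 56 56
 56 56 56 68 76 77 78 77 76 76 76 76 76 76 76 77 78 77 75 75 75 75 75 76 76 71 58 56 56 57 56
 56 56 56 57 64 75 77 77 77 76 76 76 76 76 76 77 77 77 75 75 75 75 75 76 71 58 56 56 56 56 56
 56 56 56 56 56 60 70 77 77 76 76 76 76 76 77 77 78 77 75 75 75 75 75 70 57 56 56 56 56 56 56
 56 56 56 56 56 56 58 65 73 76 76 76 76 76 77 77 78 77 75 75 74 70 66 57 56 55 56 56 56 56 56
 56 56 56 56 56 56 56 56 60 68 70 72 74 76 76 77 77 75 71 66 60 56 55 56 56 56 56 56 56 56 56
 56 56 56 56 56 56 56 56 56 56 57 58 60 61 63 66 67 60 57 56 56 56 55 56 56 56 56 56 56 56 56
 56 56 56 56 56 56 56 56 56 56 56 56 56 56 56 56 56 56 56 55 55 56 56 56 55 56 56 56 56 56 56
```

>>> step_arm(targets=[0, 0, 0, -0.06, 0, -0.1, 0.6, 0, 0, 0, -0.15, 0.02, -0.2, 0.6, 0, 0, 0, -0.27, 0.04, -0.3, 0.6, 0, 0, 0, -0.41, 0.06, -0.4, 0.6, 0, 0, 0, -0.55, 0.08, -0.5, 0.6, 0, 0, 0, -0.7, 0.1, -0.6, 0.5, 0, 0, 0, -0.85, 0.12, -0.63, 0.5, 0, 0, 0, -1, 0.14, -0.63, 0.4])

```text
time_s: 17.93
eef_pos: [0.6525, -0.0255, 0.2223]
tcp_rot: [2.134, 2.304, 0.002]
wrist_force: [0.4, 0.5, -0.5]
finger_gap: 0.4
grip_force: 0.0
```

>>> step_arm(targets=[0, 0, 0, -0.12, 0.02, 0, 0.4, 0, 0, 0, -0.25, 0.04, 0, 0.4, 0, 0, 0, -0.37, 0.06, 0, 0.4, 0, 0, 0, -0.5, 0.08, 0, 0.4, 0, 0, 0, -0.62, 0.1, 0, 0.4, 0, 0, 0, -0.75, 0.12, 0, 0.4, 0, 0, 0, -0.87, 0.13, 0, 0.4, 0, 0, 0, -1, 0.14, 0, 0.4])

```text
time_s: 18.6
eef_pos: [0.6735, -0.1228, 0.2207]
tcp_rot: [-2.133, -2.306, -0.0]
wrist_force: [0.6, -0.5, 0.2]
finger_gap: 0.402
grip_force: 0.0
```

>>> step_arm(targets=[0, 0, -0.07, -0.12, 0.02, 0, 0.4, 0, 0, -0.14, -0.25, 0.04, 0, 0.4, 0, 0, -0.21, -0.37, 0.06, 0, 0.4, 0, 0, -0.29, -0.5, 0.08, 0, 0.4, 0, 0, -0.36, -0.62, 0.1, 0, 0.4, 0, 0, -0.43, -0.75, 0.12, 0, 0.4, 0, 0, -0.5, -0.87, 0.13, 0, 0.4, 0, 0, -0.57, -1, 0.14, 0, 0.4])

```text
time_s: 19.27
eef_pos: [0.695, -0.2216, 0.2207]
tcp_rot: [-0.917, -3.005, -0.0]
wrist_force: [-0.3, -0.1, 0.2]
finger_gap: 0.402
grip_force: 0.0
```

```bash
python3 - <<'E'
from h import *
plan((.695,-.232,.2),1.16)
d=np.load("w4.npz");p={k:d[k] for k in("intrinsics","R","t")}
st=.00025;N=40;c=(.6262,.1484)
mp=np.array([[proj("wrist",(c[0]+(N-i)*st,c[1]+(N-j)*st,.129),p) for j in range(2*N+1)] for i in range(2*N+1)],np.float32)
G=cv2.cvtColor(d["im"],cv2.COLOR_RGB2GRAY).astype(np.float32);r=cv2.remap(G,mp[...,0],mp[...,1],cv2.INTER_LINEAR)
i,j=np.nonzero(r<95);X=c[0]+(N-i)*st;Y=c[1]+(N-j)*st
k=np.hypot(X-c[0],Y-c[1])<.0075;X,Y=X[k],Y[k]
(vx,vy,x0,y0)=cv2.fitLine(np.stack([X,Y],1).astype(np.float32)*1000,cv2.DIST_HUBER,0,.01,.01).ravel()
print("dark n",k.sum(),"yaw",np.arctan(vy/vx),"mid",x0,y0,"extent",X.min(),X.max())
# flange circle at z=.105
c1=lambda u,v:(u/2.75+130,v/2.75+140)
c2=lambda u,v:(u/3.3+145,v/3.3+155)
for a in[(483,142),(530,180),(575,182),(610,220)]:
    q=onz("top",c1(*a),0);print(q.round(3),[( (x[0]-145)*3.3,(x[1]-155)*3.3) for x in[proj("scene",q)]])
p=camera_params("wrist");im=read_camera("wrist");np.savez("w5.npz",im=im,**p)
print(proj("wrist",(.627,-.203,.04),p))
E
```

```text
t 19.27 pos [ 0.695  -0.2216  0.2207] tooly 0.978 q7 1.35 gap 0.402 gf 0.0 F [-0.3 -0.1  0.2]
turn [ 0.    -0.    -0.116] shift [-0.058 -0.086  0.207]
dark n 181 yaw -0.11788158 mid 625.1072 148.70119 extent 0.62145 0.6286999999999999
[ 0.69  -0.139  0.   ] [(np.float64(509.278866702225), np.float64(308.0192617235247))]
[ 0.654 -0.182  0.   ] [(np.float64(510.6260039412651), np.float64(357.11798269054674))]
[ 0.651 -0.223  0.   ] [(np.float64(545.3158377981948), np.float64(389.1345013248349))]
[ 0.615 -0.254  0.   ] [(np.float64(537.9792965600229), np.float64(436.4306379120151))]
(np.float64(252.79639904966243), np.float64(117.76920304491577))
```

```bash
python3 - <<'E'
from h import *
d=np.load("w5.npz");p={k:d[k] for k in("intrinsics","R","t")};im=d["im"]
N=19;st=.0015;c=(.631,-.204)
def rect(z,st,N):
    mp=np.array([[proj("wrist",(c[0]+(N-i)*st,c[1]+(N-j)*st,z),p) for j in range(2*N+1)] for i in range(2*N+1)],np.float32)
    return cv2.remap(im,mp[...,0],mp[...,1],cv2.INTER_LINEAR)
r=rect(.04,st,N);g=r.mean(2);s=r.max(2).astype(int)-r.min(2)
for a,b in zip(g,s): print("".join("#" if x<60 else "L" if y<30 and x>110 else "." if x<130 else " " for x,y in zip(a,b)))
st=.0005;N=60
for z in(.04,.016):
    r=rect(z,st,N);g=r.mean(2);s=r.max(2).astype(int)-r.min(2)
    if z==.04:
        m=((s<30)&(g>110)).astype(np.uint8);n,l,q,ce=cv2.connectedComponentsWithStats(m)
        for k in range(1,n):
            if q[k,4]>30:
                i,j=np.nonzero(l==k);X=c[0]+(N-i)*st;Y=c[1]+(N-j)*st
                v=cv2.fitLine(np.stack([X,Y],1).astype(np.float32)*1000,cv2.DIST_L2,0,.01,.01).ravel();t=(X*1000-v[2])*v[0]+(Y*1000-v[3])*v[1]
                print("light",len(i),"yaw",np.arctan(v[1]/v[0]),"c",v[2:],"ext",t.min(),t.max())
    m=(g<60).astype(np.uint8);cs,_=cv2.findContours(m,cv2.RETR_EXTERNAL,cv2.CHAIN_APPROX_NONE);k=max(cs,key=cv2.contourArea)
    (u,v),R=cv2.minEnclosingCircle(k);print(z,"circ",c[0]+(N-v)*st,c[1]+(N-u)*st,R*st,"area",cv2.contourArea(k)*st**2*1e6)
    (u,v),_,_=e=cv2.fitEllipse(k);print("ell",c[0]+(N-v)*st,c[1]+(N-u)*st,np.array(e[1])*st)
C=-p["R"].T@p["t"];print("cam",C)
E
```

```text
..               
                   .....               
                      ...              
                      ....             
                    ........           
               .........L...           
            ......##LLLLLL...          
          ....######LLLLL.             
         ...#######.LLLLL.             
        ...########LLLLL...            
        ..########.LLLLL....           
       ..#########.LLLL.##...          
       ..#########LLLLL.##...          
       .#########.LLLLL###....         
       .#########LLLLL.####...         
       .#########LLLLL.####....        
      ..##########....######...        
      ..####################...        
      ..####################....       
       .###################.....       
       .###################....        
       ..##################....        
        .#################....         
        ..################...          
         .###############....          
          .#############....           
           .###########....            
            L#########...              
             .#####...                 
              L...                     
                                       
                                       
                                       
                                       
                                       
                                       
light 451 yaw -0.463305 c [ 639.6718  -206.86475] ext -9.260597586137022 9.52137684871559
0.04 circ 0.629 -0.20124999999999998 0.017221038818359374 area 625.0
ell 0.6284469871520996 -0.20071305847167967 [0.02829615 0.03205311]
0.016 circ 0.6285000000000001 -0.20299999999999999 0.018668203353881835 area 724.375
ell 0.627955493927002 -0.20218796348571777 [0.0303686  0.03447362]
cam [ 0.63486972 -0.18092059  0.36218091]
```

>>> step_arm(targets=[0, 0, -0.03, 0.08, -0.03, 0.12, 0.32, 0, 0, -0.06, 0.17, -0.06, 0.25, 0.32, 0, 0, -0.11, 0.25, -0.09, 0.37, 0.32, 0, 0, -0.11, 0.33, -0.12, 0.5, 0.32, 0, 0, -0.11, 0.42, -0.15, 0.62, 0.32, 0, 0, -0.11, 0.5, -0.18, 0.75, 0.32, 0, 0, -0.11, 0.58, -0.2, 0.87, 0.32, 0, 0, -0.11, 0.655, -0.22, 1, 0.32])

```text
time_s: 19.98
eef_pos: [0.628, -0.2018, 0.1204]
tcp_rot: [0.668, 3.07, 0.0]
wrist_force: [0.1, 0.0, -0.9]
finger_gap: 0.319
grip_force: 0.0
```

>>> step_arm(targets=[0, 0, 0, 0, 0, 0.1, 0.32, 0, 0, 0, 0, 0, 0.2, 0.32, 0, 0, 0, 0, 0, 0.3, 0.32, 0, 0, 0, 0, 0, 0.4, 0.32, 0, 0, 0, 0, 0, 0.5, 0.32, 0, 0, 0, 0, 0, 0.6, 0.32, 0, 0, 0, 0, 0, 0.6, 0.32, 0, 0, 0, 0, 0, 0.6, 0.32])

```text
time_s: 20.65
eef_pos: [0.6281, -0.2017, 0.06]
tcp_rot: [-0.663, -3.069, -0.0]
wrist_force: [0.7, 0.2, 0.8]
finger_gap: 0.316
grip_force: 0.0
```

```bash
python3 - <<'E'
from h import *
plan((.6285,-.203,.019),1.15)
E
```

```text
t 20.65 pos [ 0.6281 -0.2017  0.06  ] tooly 1.145 q7 1.52 gap 0.316 gf 0.0 F [0.7 0.2 0.8]
turn [-0.    -0.001 -0.003] shift [-0.01 -0.01  0.41]
```

>>> step_arm(targets=[0, 0, 0, -0.01, -0.01, 0.06, 0.32, 0, 0, 0, -0.01, -0.01, 0.12, 0.32, 0, 0, 0, -0.01, -0.01, 0.18, 0.32, 0, 0, 0, -0.01, -0.01, 0.24, 0.32, 0, 0, 0, -0.01, -0.01, 0.3, 0.32, 0, 0, 0, -0.01, -0.01, 0.36, 0.32, 0, 0, 0, -0.01, -0.01, 0.41, 0.32, 0, 0, 0, -0.01, -0.01, 0.41, 0.32])

```text
time_s: 21.32
eef_pos: [0.6282, -0.2027, 0.0184]
tcp_rot: [-0.663, -3.069, -0.0]
wrist_force: [-0.6, 0.6, 0.1]
finger_gap: 0.32
grip_force: 0.0
```

>>> step_arm(targets=[0, 0, 0, 0, 0, 0, 0.2, 0, 0, 0, 0, 0, 0, 0.1, 0, 0, 0, 0, 0, 0, 0, 0, 0, 0, 0, 0, 0, 0, 0, 0, 0, 0, 0, 0, 0, 0, 0, 0, 0, 0, 0, 0, 0, 0, 0, 0, 0, 0, 0, 0, 0, 0, 0, 0, 0, 0])

```text
time_s: 21.98
eef_pos: [0.629, -0.203, 0.0199]
tcp_rot: [0.663, 3.071, 0.0]
wrist_force: [0.2, -0.3, 1.0]
finger_gap: 0.13
grip_force: 59.2
```

```bash
python3 - <<'E'
from h import *
plan((.6262,.1484,.019+.17),1.45)
E
```

```text
t 21.98 pos [ 0.629  -0.203   0.0199] tooly 1.146 q7 1.53 gap 0.13 gf 59.2 F [ 0.2 -0.3  1. ]
turn [ 0.     0.    -0.194] shift [ 1.475  3.19  -1.691]
```

>>> step_arm(targets=[0, 0, 0, 0, 0, -0.1, 0, 0, 0, 0, 0, 0, -0.22, 0, 0, 0, 0, 0, 0, -0.35, 0, 0, 0, 0, 0, 0, -0.48, 0, 0, 0, 0, 0, 0, -0.61, 0, 0, 0, 0, 0, 0.04, -0.74, 0, 0, 0, 0, 0, 0.12, -0.87, 0, 0, 0, 0, 0, 0.24, -1, 0])

```text
time_s: 22.65
eef_pos: [0.6386, -0.1825, 0.122]
tcp_rot: [0.666, 3.069, -0.001]
wrist_force: [-0.4, -0.3, -0.1]
finger_gap: 0.125
grip_force: 59.2
```

>>> step_arm(targets=[0, 0, 0, 0.03, 0.12, -0.1, 0, 0, 0, 0, 0.06, 0.25, -0.2, 0, 0, 0, 0, 0.09, 0.37, -0.3, 0, 0, 0, 0, 0.12, 0.5, -0.4, 0, 0, 0, 0, 0.15, 0.62, -0.5, 0, 0, 0, 0, 0.18, 0.75, -0.6, 0, 0, 0, 0, 0.22, 0.87, -0.6, 0, 0, 0, 0, 0.26, 1, -0.6, 0])

```text
time_s: 23.32
eef_pos: [0.6568, -0.0783, 0.1804]
tcp_rot: [0.663, 3.07, 0.0]
wrist_force: [-0.5, -0.5, -0.8]
finger_gap: 0.119
grip_force: 59.2
```

>>> step_arm(targets=[0, 0, 0, 0.03, 0.12, 0, 0, 0, 0, 0, 0.06, 0.25, 0, 0, 0, 0, 0, 0.09, 0.37, 0, 0, 0, 0, 0, 0.12, 0.5, 0, 0, 0, 0, 0, 0.15, 0.62, 0, 0, 0, 0, 0, 0.18, 0.75, 0, 0, 0, 0, 0, 0.22, 0.87, 0, 0, 0, 0, 0, 0.26, 1, 0, 0])

```text
time_s: 23.98
eef_pos: [0.6741, 0.0235, 0.1798]
tcp_rot: [-0.663, -3.071, 0.0]
wrist_force: [1.0, -0.5, -0.8]
finger_gap: 0.127
grip_force: 59.2
```

>>> step_arm(targets=[0, 0, -0.03, 0.03, 0.12, 0, 0, 0, 0, -0.06, 0.06, 0.25, 0, 0, 0, 0, -0.09, 0.09, 0.37, 0, 0, 0, 0, -0.12, 0.12, 0.5, 0, 0, 0, 0, -0.15, 0.15, 0.62, 0, 0, 0, 0, -0.195, 0.18, 0.75, 0, 0, 0, 0, -0.195, 0.22, 0.87, 0, 0, 0, 0, -0.195, 0.26, 1, 0, 0])

```text
time_s: 24.65
eef_pos: [0.6917, 0.1252, 0.1798]
tcp_rot: [-0.188, -3.136, -0.0]
wrist_force: [0.0, 0.1, -0.2]
finger_gap: 0.127
grip_force: 59.2
```

```bash
python3 - <<'E'
from h import *
plan((.698,.140,.18),1.453)
p=camera_params("wrist");im=read_camera("wrist");np.savez("w6.npz",im=im,**p);print(proj("wrist",(.6262,.1484,.129),p))
E
```

```text
t 24.65 pos [0.6917 0.1252 0.1798] tooly 1.451 q7 1.26 gap 0.127 gf 59.2 F [ 0.   0.1 -0.2]
turn [ 0.    -0.    -0.001] shift [-0.045  0.155 -0.002]
(np.float64(301.75065141867026), np.float64(119.72124983273362))
```

```bash
cat > shaft.py <<'E'
from h import *
def shaft(f,show=False):
    d=np.load(f);p={k:d[k] for k in("intrinsics","R","t")};c=(.6262,.1484)
    G=cv2.cvtColor(d["im"],cv2.COLOR_RGB2GRAY).astype(np.float32)
    def rect(st,N):
        mp=np.array([[proj("wrist",(c[0]+(N-i)*st,c[1]+(N-j)*st,.129),p) for j in range(2*N+1)] for i in range(2*N+1)],np.float32)
        return cv2.remap(G,mp[...,0],mp[...,1],cv2.INTER_LINEAR)
    if show:
        for row in rect(.00085,12): print("".join("%3d"%(x//3) for x in row))
    st=.00025;N=40;r=rect(st,N)
    i,j=np.nonzero(r<95);X=c[0]+(N-i)*st;Y=c[1]+(N-j)*st
    k=np.hypot(X-c[0],Y-c[1])<.0075;X,Y=X[k],Y[k]
    v=cv2.fitLine(np.stack([X,Y],1).astype(np.float32)*1000,cv2.DIST_HUBER,0,.01,.01).ravel()
    t=(X*1000-v[2])*v[0]+(Y*1000-v[3])*v[1]
    print(f,"n",k.sum(),"yaw",np.arctan(v[1]/v[0]),"mid",v[2:],"ext",t.min(),t.max())
shaft("w4.npz");shaft("w6.npz",True)
E
python3 shaft.py
```

```text
w4.npz n 181 yaw -0.11788158 mid [625.1072  148.70119] ext -3.713983406282 3.662114675187536
 59 61 64 67 69 66 63 58 51 50 51 51 51 51 51 51 51 52 52 56 57 57 58 59 59
 62 65 67 70 71 68 63 60 54 51 51 51 51 52 51 51 51 52 53 59 63 64 63 64 61
 66 69 71 73 73 69 63 60 56 51 51 52 52 52 51 51 51 52 54 60 65 68 68 69 66
 69 72 74 74 72 70 64 60 56 51 51 52 52 52 52 51 51 52 55 60 66 70 72 72 69
 72 74 75 75 72 70 64 59 55 51 51 52 52 52 52 51 52 52 56 61 67 71 74 74 71
 73 75 75 75 73 70 65 58 54 51 52 52 52 52 52 52 52 52 56 62 68 72 75 76 74
 74 75 74 74 71 68 64 58 53 51 52 52 52 52 52 52 52 52 53 60 67 73 75 77 76
 75 74 73 70 65 57 47 44 43 45 47 49 50 52 52 52 52 55 56 60 66 71 75 77 77
 75 73 74 74 71 69 66 61 56 50 47 44 42 42 42 43 47 57 64 70 74 76 77 77 77
 73 71 71 70 71 70 72 69 64 59 55 54 54 54 52 47 46 53 62 70 74 77 77 77 77
 73 70 69 68 69 69 71 68 60 57 52 50 50 55 61 57 53 56 63 68 73 77 77 77 77
 73 69 69 67 67 69 70 67 60 58 53 50 54 62 69 67 62 63 68 70 73 76 78 78 78
 73 70 70 68 67 68 69 68 59 59 56 55 61 68 73 72 68 66 68 69 71 75 77 78 78
 74 71 69 69 68 68 
[... 708 characters left out ...]
80 79 79 79 79 79 79 79 77 75 71
 70 74 77 79 79 79 78 78 78 79 79 79 80 80 80 80 79 79 79 79 79 78 75 72 67
 63 70 75 77 79 79 79 79 79 79 79 80 80 80 80 80 80 79 79 79 77 75 72 68 62Traceback (most recent call last):
  File "shaft.py", line 16, in <module>
    shaft("w4.npz");shaft("w6.npz",True)
                    ~~~~~^^^^^^^^^^^^^^^
  File "shaft.py", line 13, in shaft
    v=cv2.fitLine(np.stack([X,Y],1).astype(np.float32)*1000,cv2.DIST_HUBER,0,.01,.01).ravel()
      ~~~~~~~~~~~^^^^^^^^^^^^^^^^^^^^^^^^^^^^^^^^^^^^^^^^^^^^^^^^^^^^^^^^^^^^^^^^^^^^
cv2.error: OpenCV(4.12.0) /io/opencv/modules/imgproc/src/linefit.cpp:50: error: (-215:Assertion failed) count > 0 in function 'fitLine2D_wods'
```

>>> step_arm(targets=[0, 0, 0, -0.02, 0.05, 0, 0, 0, 0, 0, -0.045, 0.1, 0, 0, 0, 0, 0, -0.045, 0.155, 0, 0, 0, 0, 0, -0.045, 0.155, 0, 0, 0, 0, 0, -0.045, 0.155, 0, 0, 0, 0, 0, -0.045, 0.155, 0, 0, 0, 0, 0, -0.045, 0.155, 0, 0, 0, 0, 0, -0.045, 0.155, 0, 0])

```text
time_s: 25.37
eef_pos: [0.6979, 0.1385, 0.1799]
tcp_rot: [0.188, 3.136, -0.0]
wrist_force: [-0.1, 0.1, -0.4]
finger_gap: 0.125
grip_force: 59.2
```

```bash
sed -i '$d' shaft.py; cat >> shaft.py <<'E'
plan((.6262,.1484,.16),1.453)
p=camera_params("wrist");im=read_camera("wrist");np.savez("w7.npz",im=im,**p);print(proj("wrist",(.6262,.1484,.129),p))
shaft("w7.npz",True)
# knob in hand: rows around TCP
s,R=tool()
for z in(-.0199,.0,.02): print("tcp proj",proj("wrist",s["eef_pos"]+np.array([0,0,z]),p))
E
python3 shaft.py
```

```text
t 25.37 pos [0.6979 0.1385 0.1799] tooly 1.451 q7 1.25 gap 0.125 gf 59.2 F [-0.1  0.1 -0.4]
turn [-0.     0.    -0.001] shift [0.724 0.013 0.199]
(np.float64(277.86459344313585), np.float64(111.89804129884762))
 59 59 65 72 73 73 67 51 50 51 52 53 54 53 52 52 52 53 54 56 57 74 67 60 59
 59 66 73 74 73 73 65 50 51 51 52 53 54 53 52 52 52 53 54 56 58 77 76 71 60
 65 73 75 74 74 74 63 50 51 51 52 53 54 53 52 52 53 53 54 56 59 77 77 76 67
 73 74 75 75 75 74 62 50 51 52 52 53 54 54 53 52 53 53 54 55 58 72 77 77 76
 74 75 76 76 75 75 69 53 51 52 52 53 54 54 53 52 53 53 54 55 57 73 77 77 78
 74 75 76 76 76 75 71 53 51 52 52 53 54 54 53 52 53 53 54 55 58 76 78 78 78
 75 75 76 76 76 75 67 50 50 52 52 53 54 54 53 53 53 53 54 58 60 78 78 78 78
 75 75 77 77 76 71 56 47 45 45 47 49 51 51 51 51 52 53 57 74 73 78 78 77 78
 75 76 77 77 74 61 69 72 68 63 57 52 45 43 42 42 43 45 53 73 79 78 78 78 78
 76 76 77 77 63 47 71 76 75 74 72 57 42 42 57 54 49 46 46 49 77 79 78 77 78
 76 76 77 77 58 38 66 76 75 74 73 42 19 29 63 61 57 55 59 46 70 79 78 77 78
 76 76 77 77 55 41 64 76 75 74 71 37 18 36 63 61 62 7
[... 623 characters left out ...]
9 78 77
 78 78 79 79 79 79 78 78 78 79 76 74 73 75 78 79 78 78 78 79 79 80 79 78 77
 77 79 79 79 80 79 78 78 78 79 79 79 80 80 81 79 79 79 79 79 79 80 79 78 75
 67 78 79 79 80 79 79 79 79 79 79 80 80 80 81 80 79 79 79 79 79 80 79 75 64
 60 69 77 80 80 80 79 79 79 79 79 80 80 81 81 80 79 79 79 79 79 79 75 64 59
 59 59 63 75 80 80 80 79 79 79 80 80 80 81 81 80 79 79 79 79 79 75 63 59 59
w7.npz n 162 yaw -0.15258898 mid [624.9037  148.69167] ext -3.559222079819824 3.416343726211403
tcp proj (np.float64(275.93281289876415), np.float64(248.8918710205251))
tcp proj (np.float64(275.92017928546784), np.float64(265.591994567759))
tcp proj (np.float64(275.9054361623647), np.float64(286.5865730041262))
```

```bash
python3 - <<'E'
from h import *
from scipy.optimize import least_squares
d=np.load("w7.npz");p={k:d[k] for k in("intrinsics","R","t")};G=cv2.cvtColor(d["im"],cv2.COLOR_RGB2GRAY)
s,R=tool();P=[]
print([int(x) for x in G[195:265:3,276]])
for u in range(244,310,3):
    col=G[190:262,u].astype(int);k=np.nonzero(col<60)[0]
    k=[a for a in k if (col[a:a+5]<60).all()]
    if k:
        q=onz("wrist",(u,190+k[0]-.5),s["eef_pos"][2]-.0199,p);t=R.T@(q-s["eef_pos"]);P.append(t[:2])
P=np.array(P);print((P*1000).round(1).tolist())
f=least_squares(lambda c:np.hypot(P[:,0]-c[0],P[:,1]-c[1])-.019,[0,0],loss="soft_l1",f_scale=.0005);print("centre tool mm",f.x*1000,"res",np.abs(f.fun*1000).round(2))
E
```

```text
[149, 150, 152, 151, 149, 147, 105, 33, 35, 37, 34, 34, 32, 34, 34, 33, 55, 48, 47, 48, 47, 47, 46, 47]
[[8.9, -17.1], [11.2, -15.4], [13.5, -13.7], [15.2, -12.1], [16.3, -10.5], [17.4, -8.9], [18.5, -7.3], [19.1, -5.7], [19.1, -4.1], [19.7, -2.6], [19.7, -1.0], [20.2, 0.6], [19.7, 2.1], [21.8, 3.7], [22.9, 5.2], [23.5, 6.8], [24.0, 8.3], [24.6, 9.9], [24.0, 11.5], [23.5, 13.0], [23.5, 14.6], [21.8, 16.2]]
centre tool mm [4.60219599 5.39083386] res [3.87 2.81 2.09 1.44 0.73 0.19 0.15 0.74 1.65 1.97 2.65 2.67 3.6  1.68
 0.67 0.08 0.63 1.45 1.34 1.36 1.99 1.35]
```

>>> step_arm(targets=[0, 0, 0.01, 0.09, 0.014, 0, 0, 0, 0, 0.01, 0.2, 0.014, 0, 0, 0, 0, 0.01, 0.32, 0.014, 0, 0, 0, 0, 0.01, 0.44, 0.014, 0, 0, 0, 0, 0.01, 0.56, 0.014, 0, 0, 0, 0, 0.01, 0.66, 0.014, 0, 0, 0, 0, 0.01, 0.72, 0.014, 0, 0, 0, 0, 0.01, 0.72, 0.014, 0, 0])

```text
time_s: 26.08
eef_pos: [0.6251, 0.1496, 0.1801]
tcp_rot: [-0.211, -3.134, -0.001]
wrist_force: [-0.8, 0.8, -0.9]
finger_gap: 0.12
grip_force: 59.2
```

>>> step_arm(targets=[0, 0, 0, 0, 0, 0.05, 0, 0, 0, 0, 0, 0, 0.1, 0, 0, 0, 0, 0, 0, 0.15, 0, 0, 0, 0, 0, 0, 0.2, 0, 0, 0, 0, 0, 0, 0.25, 0, 0, 0, 0, 0, 0, 0.28, 0, 0, 0, 0, 0, 0, 0.28, 0, 0, 0, 0, 0, 0, 0.28, 0])

```text
time_s: 26.75
eef_pos: [0.6265, 0.149, 0.1515]
tcp_rot: [-0.212, -3.134, 0.0]
wrist_force: [-0.1, 0.1, -0.2]
finger_gap: 0.124
grip_force: 59.2
```

```bash
python3 - <<'E'
from h import *
plan((.6265,.1485,.1349),1.436)
E
```

```text
t 26.75 pos [0.6265 0.149  0.1515] tooly 1.436 q7 1.19 gap 0.124 gf 59.2 F [-0.1  0.1 -0.2]
turn [-0. -0. -0.] shift [-0.001 -0.005  0.166]
```

>>> step_arm(targets=[0, 0, 0, 0, -0.005, 0.02, 0, 0, 0, 0, 0, -0.005, 0.04, 0, 0, 0, 0, 0, -0.005, 0.06, 0, 0, 0, 0, 0, -0.005, 0.08, 0, 0, 0, 0, 0, -0.005, 0.1, 0, 0, 0, 0, 0, -0.005, 0.1, 0, 0, 0, 0, 0, -0.005, 0.1, 0, 0, 0, 0, 0, -0.005, 0.1, 0])

```text
time_s: 27.42
eef_pos: [0.6265, 0.1486, 0.1419]
tcp_rot: [0.211, 3.134, 0.0]
wrist_force: [-0.5, 1.2, 0.4]
finger_gap: 0.123
grip_force: 59.2
```

```bash
python3 - <<'E'
from h import *
plan((.6265,.1485,.1349),1.436);print(sense()["moment"].round(3))
E
```

```text
t 27.42 pos [0.6265 0.1486 0.1419] tooly 1.436 q7 1.19 gap 0.123 gf 59.2 F [-0.5  1.2  0.4]
turn [0. 0. 0.] shift [ 0.    -0.001  0.07 ]
[-0.015  0.01   0.006]
```

>>> step_arm(targets=[0, 0, 0, 0, 0, 0.02, 0, 0, 0, 0, 0, 0, 0.04, 0, 0, 0, 0, 0, 0, 0.06, 0, 0, 0, 0, 0, 0, 0.08, 0, 0, 0, 0, 0, 0, 0.1, 0, 0, 0, 0, 0, 0, 0.1, 0, 0, 0, 0, 0, 0, 0.1, 0, 0, 0, 0, 0, 0, 0.1, 0])

```text
time_s: 28.08
eef_pos: [0.6265, 0.1486, 0.1322]
tcp_rot: [0.211, 3.134, 0.0]
wrist_force: [-1.9, -0.5, 4.9]
finger_gap: 0.128
grip_force: 59.9
```

```bash
python3 - <<'E'
from h import *
plan((.6265,.1485,.1269),1.436);print(sense()["moment"].round(3))
E
```

```text
t 28.08 pos [0.6265 0.1486 0.1322] tooly 1.436 q7 1.19 gap 0.128 gf 59.9 F [-1.9 -0.5  4.9]
turn [0. 0. 0.] shift [ 0.    -0.001  0.053]
[-0.134  0.487 -0.005]
```

>>> step_arm(targets=[0, 0, 0, 0, 0, 0.015, 0, 0, 0, 0, 0, 0, 0.03, 0, 0, 0, 0, 0, 0, 0.045, 0, 0, 0, 0, 0, 0, 0.06, 0, 0, 0, 0, 0, 0, 0.06, 0, 0, 0, 0, 0, 0, 0.06, 0, 0, 0, 0, 0, 0, 0.06, 0, 0, 0, 0, 0, 0, 0.06, 0])

```text
time_s: 28.75
eef_pos: [0.6266, 0.1486, 0.1268]
tcp_rot: [0.211, 3.134, 0.001]
wrist_force: [-4.4, -1.6, 9.7]
finger_gap: 0.127
grip_force: 60.8
```

```bash
python3 - <<'E'
from h import *
plan((.6265,.1485,.1269),1.436);print(sense()["moment"].round(3))
p=camera_params("wrist");im=read_camera("wrist");np.savez("w8.npz",im=im,**p);cv2.imwrite("s8.png",read_camera("scene")[:,:,::-1])
# hanger check: grip pixels at z=.193, wood colour
N=40;st=.001;c=(.4965,.1371)
mp=np.array([[proj("wrist",(c[0]+(N-i)*st,c[1]+(N-j)*st,.193),p) for j in range(2*N+1)] for i in range(2*N+1)],np.float32)
r=cv2.cvtColor(cv2.remap(im,mp[...,0],mp[...,1],cv2.INTER_LINEAR),cv2.COLOR_RGB2HSV)
for row in r[::2,::2]: print("".join("R" if h<12 and s>90 else "w" if 12<=h<30 and s>60 and v>190 else "." if v>100 else "#" for h,s,v in row))
E
```

```text
t 28.75 pos [0.6266 0.1486 0.1268] tooly 1.436 q7 1.19 gap 0.127 gf 60.8 F [-4.4 -1.6  9.7]
turn [0. 0. 0.] shift [ 0.001 -0.001 -0.001]
[-0.198  0.789 -0.   ]
#..www.RRRRRR#RRRRRRRRwww.w.wwwwwwww.....
..w...R.RRRRRRRRRRR.R.www....wwww..wwwwww
...wwwRRRRRRRRRRRRRRRR.....ww............
.......RRRRRRRRRRRRRRRwwwwwww............
######.RRRRRRR.###RRRRwwwwww.............
###################RRwwwwwww.........####
#################..RRRw..###############.
############################.............
########################.................
###########################..............
##############################......#####
#######################################..
######################################...
#####################################wwww
########################################w
#########################################
#########################################
#########################################
#########################################
#########################################
#########################################
#########################################
#########################################
#########################################
#########################################
#########################################
#########################################
#########################################
#########################################
#########################################
#########################################
#########################################
#########################################
#########################################
#########################################
#########################################
#########################################
#########################################
#########################################
#########################################
#########################################
```

>>> step_arm(targets=[0, 0, 0, 0.002, 0, 0, 0, 0, 0, 0, 0.004, 0, 0, 0, 0, 0, 0, 0.006, 0, 0.002, 0, 0, 0, 0, 0.008, 0, 0.004, 0, 0, 0, 0, 0.008, 0, 0.004, 0, 0, 0, 0, 0.008, 0, 0.004, 0, 0, 0, 0, 0.008, 0, 0.004, 0, 0, 0, 0, 0.008, 0, 0.004, 0])

```text
time_s: 29.52
eef_pos: [0.6265, 0.1486, 0.1267]
tcp_rot: [0.212, 3.132, 0.001]
wrist_force: [-2.5, -0.7, 10.8]
finger_gap: 0.132
grip_force: 60.8
```

```bash
python3 - <<'E'
from h import *
plan((.6265,.1485,.1269),1.436);s=sense();print(s["moment"].round(3),s["tcp_rot"])
a=cv2.imread("pics/s4.png")[:,:400];b=cv2.resize(read_camera("scene")[155:265,145:255,::-1],(400,400),interpolation=cv2.INTER_CUBIC)
for im in(a,b):
    h=cv2.cvtColor(np.ascontiguousarray(im),cv2.COLOR_BGR2HSV);m=((h[...,0]<10)&(h[...,1]>110)).astype(np.uint8)
    n,l,q,ce=cv2.connectedComponentsWithStats(m);k=1+np.argmax(q[1:,4]);print(q[k],ce[k].round(1))
E
```

```text
t 29.52 pos [0.6265 0.1486 0.1267] tooly 1.436 q7 1.19 gap 0.132 gf 60.8 F [-2.5 -0.7 10.8]
turn [ 0.     0.001 -0.   ] shift [-0.    -0.001 -0.002]
[-0.282  0.466  0.015] [2.11716578e-01 3.13244401e+00 9.44801993e-04]Traceback (most recent call last):
  File "<stdin>", line 6, in <module>
    return _wrapfunc(a, 'argmax', axis=axis, out=out, **kwds)
    return bound(*args, **kwds)
ValueError: attempt to get argmax of an empty sequence
```

```bash
python3 - <<'E'
from h import *
a=cv2.imread("pics/s4.png")[:,:400];b=cv2.resize(cv2.imread("s8.png")[155:265,145:255],(400,400),interpolation=cv2.INTER_CUBIC)
for im in(a,b):
    h=cv2.cvtColor(np.ascontiguousarray(im),cv2.COLOR_BGR2HSV);m=((h[...,0]<13)&(h[...,1]>100)).astype(np.uint8)
    print(h[190:230:10,110:150:10].reshape(-1,3)[:3].tolist())
    n,l,q,ce=cv2.connectedComponentsWithStats(m)
    if n>1:k=1+np.argmax(q[1:,4]);print(q[k],ce[k].round(1))
print(sense()["time_s"],sense()["wrist_force"].round(1))
E
```

```text
[[11, 134, 135], [12, 137, 141], [11, 142, 104]]
[  78  135   97  107 5604] [129.  192.3]
[[12, 137, 136], [12, 140, 142], [12, 143, 105]]
[  78  136   97  106 5586] [129.2 192. ]
29.5667 [-2.5 -0.5  9.6]
```

The hanger hasn't moved, the knob is seated and the shaft is fully down at about 10 N, so I'm handing in.

```bash
python3 -c "
from bench import *
print(close_job())"
```

```text
the job is handed in; nothing more can be done
None
```

I handed the job in at about 30 s: the hanger hangs about 4 mm off centre from the blower's outlet, and the gripper still holds the knob fully on the shaft and pressed down with about 10 N. No verdict was returned.

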